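# Set out a sight-glass and coupling kit on the pipe-store bench

### The job

Set out the drain-pipe kit: inside the four studs of the grey flange, build the sight-glass stack flat and in this order from the bottom: black spacer ring, glass disc, blue retaining ring. Stand the orange-brown coupling upright on the bench halfway between the flange and the brass valve, in line with the two, with the white cap on top of it, its plug down in the coupling's mouth. Let go of everything and leave the jar, the elbow and the wrench where they are.

Things in the scene. Friction and masses are not known exactly. Their poses are not given: they have to be found in the camera images.
- flange: TARGET, fixed. Flat grey disc, 96 mm across, 12 mm thick; four upright steel studs, 8 mm thick, tops 50 mm above the bench, at x, y = +-24 mm in its frame: a round space 60 mm across inside them, 40 mm gaps along its own x and y for the fingers. The dark centre spot is only colour. Origin: centre of underside, z up. Its y axis lies along the line to the valve, which may be on either side.
- valve: Landmark, fixed. Brass ball valve lying on the bench, 90 mm long along its own y, 58 mm wide over the round end flanges, 68 mm high, with a yellow lever on top. Origin: under the centre of the ball, at bench height (the lever overhangs one way, it does not count). Its centre is 280 to 300 mm from the flange's centre.
- spacer: LOOSE. Flat black plastic ring, 50 mm outside, 34 mm hole, 8 mm thick, lying flat. First (lowest) in the stack. Origin: centre of the underside, z up.
- glass: LOOSE. Solid pale-green glass disc, 50 mm across, 10 mm thick, lying flat. Second in the stack. Origin: centre of the underside, z up.
- retainer: LOOSE. Flat blue ring, 50 mm outside, 32 mm hole, 8 mm thick, lying flat. Third (top) in the stack. Origin: centre of the underside, z up.
- coupling: LOOSE. Orange-brown plastic pipe coupling: an upright open tube, 56 mm outside, 46 mm bore, 45 mm high. Origin: centre of the underside, z up.
- cap: LOOSE. White cap standing upright, 38 mm high: round plug 34 mm across, 10 mm high; rim 56 mm across, 6 mm thick (10 to 16 mm up); round knob 22 mm across (16 to 38 mm up) to hold it by. In place its rim rests on the coupling and its plug hangs in the bore, 6 mm to spare all round. Origin: centre of the plug's underside, z up.
- elbow: BYSTANDER, loose, leave alone. Orange-brown pipe elbow lying flat, about 76 by 76 mm, 48 mm high. Origin: under its middle.
- jar: BYSTANDER, loose, leave alone. Small jar with a green lid, 60 mm across, 62 mm high. Origin: centre of the underside.
- wrench: BYSTANDER, loose, leave alone. Steel wrench 180 mm long lying flat on the right of the work, pointing away from the robot. Origin: under its middle, its length along its own x.

How it is judged (in metres and radians):
At the end, for the whole second after the job is handed in: Spacer, glass, retainer flat in this order on the flange, within 10 mm of its centre and 3.5 mm of stacked height. Coupling upright on the bench, within 15 mm of the flange-valve line and 122 to 168 mm from each centre; cap seated on it, upright, within 10 mm of its axis. All released, at rest (horizontal distance between each of spacer, glass, retainer and flange below 0.01 m and angle between each of spacer, glass, retainer, coupling, cap's own z axis and vertical below 0.12 rad and height (world z) of spacer between 0.0085 and 0.0155 m and height (world z) of glass between 0.0165 and 0.0235 m and height (world z) of retainer between 0.0265 and 0.0335 m and x of coupling in the frame of flange between -0.015 and 0.015 m and horizontal distance between coupling and flange between 0.122 and 0.168 m and horizontal distance between coupling and valve between 0.122 and 0.168 m and height (world z) of coupling between -0.004 and 0.004 m and horizontal distance between cap and coupling below 0.01 m and height (world z) of cap between 0.0315 and 0.0385 m and linear speed of each of spacer, glass, retainer, coupling, cap below 0.02 m/s and contact force between each of spacer, glass, retainer, coupling, cap and the fingers below 0.1 N); the robot touches nothing.
It fails at once if the elbow is pushed more than 25 mm from its place (distance of elbow from where it was at the start of the episode above 0.025 m).
It fails at once if the jar is pushed more than 25 mm from its place (distance of jar from where it was at the start of the episode above 0.025 m).
It fails at once if the wrench is pushed more than 25 mm from its place (distance of wrench from where it was at the start of the episode above 0.025 m).
It also fails if it takes over 115 s, if anything falls off the work surface, if the arm or the gripper's body presses on something with over 40 N, if the wrist force passes 120 N, or if a joint passes its speed limit or range.

### The arm

A 6-joint arm with a two-finger parallel gripper is mounted at the origin on the work surface. World frame = base frame: x ahead of the robot, y to its left, z up, the work surface at z = 0. Lengths are in mm, angles in rad, forces in N, time in s.
With the tool pointing down it reaches from about 350 to 875 mm from the base axis. Payload 4.2 kg.
Tool frame: the origin (TCP) lies where the fingers leave the gripper's body, on its centre line; the fingertips stand ahead of it and the grasp point (between the pads) lies 54 mm ahead of it (arm.nose_length is the z of the fingertips in the tool frame, in mm); z points along the fingers, x is the direction in which the jaws open and shut, and the axes are right-handed (so a half turn about z gives the same grasp; the last joint's range is limited). The gripper opens to 85 mm and grips with 20 to 120 N. Pads are 22 mm wide; open, the fingers measure 114 mm over their backs; the gripper's body (76 mm by 85 mm) begins 54 mm behind the grasp point. The pads swing forward as they close: fully open they stand 13 mm farther back than shut.
Start: joints at [1.491, 0.385, 0.008, 0, -1.194, -0.259], TCP at [207.689, 589.461, 303.912] pointing down, gripper open.
Joint ranges: [-3.14, 3.14], [-1.21, 2.06], [-1.07, 1.41], [-3.16, 2.05], [-2.99, -0.16], [-3.1, 3.1]. Speed limits (rad/s): [2.79, 2.79, 3.14, 3.14, 3.14, 3.14].

### API

Orientations are given as a unit quaternion [x, y, z, w].
In Python, from bench import arm, imaging, job_done gives the robot as it stands.
- The arm moves only by the shell command python3 -m crank 'ROWS' [OPENING]. ROWS is a JSON object of lists of equal length, an entry for each row: "delta_pos": the shift along the tool's x, y, z in m, a list of three; "twist": the turn about the tool's z in rad. In form: {"delta_pos": [[tx, ty, tz], ...], "twist": [twist, ...]}. A call has 1 to 8 rows; each row shifts and turns the commanded pose from where the row before left it, along the tool's axes as they then stand; what a row does not reach is not made up. A row lasts 1/12 s, in which the tool goes at most 41.7 mm and 7.16 degrees, less where a joint would pass 70% of its speed; a pose out of reach is approached as far as the arm can. A call is refused whole if a number of a shift passes 0.0417 or a number of a turn 0.125, either way. A call with a gripper value outside its range is refused whole. OPENING is the opening, from 0 (shut) to 1 (fully open), set as the call begins (- or left out, the last holds). The fingers move at their own pace and stop on an object; the grip force is fixed at half the most. Time passes only in rows, so rows that do not move let the fingers close. It gives the time, the measured TCP pose, the force and the opening at its end, in the units of the state.
- arm.read_state(): the state, without advancing time (a new reading comes with each control period).
- imaging.get_image(name): name is "scene" or "top" or "wrist"; returns (picture, depth): 480x640x3 uint8, blue, green, red; 480x640 float32, mm along the optical axis (not along the pixel's ray), 0 where there is no reading.
- imaging.camera_model(name): a dict with "vfov" (degrees; the focal length in pixels is half the picture's height over the tangent of half this angle, whatever the lens; pixels are square), "cx", "cy" (the principal point, pixels), "T" (4x4, takes a point from camera to world coordinates); the wrist camera has in their place "hand_eye" (4x4, takes a point from camera to tool coordinates, whose origin is the TCP and whose axes are the tool frame's). Camera axes: x right, y up, looking along -z (the intrinsics and any distortion apply to the point x, -y, -z); pixel columns grow to the right and rows downward; lengths in mm; the calibration is good to about 2 mm. A picture is of the moment at which its call begins: read the wrist's pose just before it. camera_model takes no time and is no camera call.
- job_done(): hands the job in, once; it reports no verdict.
The state is a dict: "clock": time; "joints": joint angles; "joint_vel": joint speeds; "joint_efforts": joint torques, N m; "position": TCP position; "ee_rot": TCP orientation; "contact_force": force on the tool from outside, world axes, zero at the start; "wrist_torque": the same for the moment, N m; "gripper_width": finger opening in mm.
Only numpy, scipy, OpenCV 4.12 (cv2) and the standard library are available. Lean on these libraries where they do the work, as an engineer would, in place of code of your own. Each camera call takes 0.05 s, during which the arm holds its last target.

## Working session

There is one attempt and no reset: what is moved stays moved. The work goes in short steps, Python scripts to look and compute and a shell command to move; the robot and the scene stay as the last step left them, time stands still between calls to the robot, and variables do not carry over. Pictures are saved under pics/ and viewed, and the job is handed in when it is done.

```bash
ls; mkdir -p pics; python3 - <<'E'
from bench import arm, imaging
import cv2, numpy as np
print(arm.read_state(), arm.nose_length)
for n in ["scene","top","wrist"]:
    im,d=imaging.get_image(n); cv2.imwrite(f"pics/{n}0.png",im); np.save(f"pics/{n}0.npy",d)
    print(n,imaging.camera_model(n), (d>0).mean())
E
```

```text
pics
{'clock': 0.0, 'joints': array([ 1.49056767e+00,  3.85571437e-01,  6.62742261e-03, -4.88861694e-04,
       -1.19401126e+00, -2.58632543e-01]), 'joint_vel': array([ 8.95224993e-04, -1.34763406e-04, -7.11329690e-04, -1.95324299e-04,
       -4.59961297e-04, -4.67117782e-05]), 'joint_efforts': array([ 4.06829940e-04, -3.92294955e+01,  1.88401258e+01,  4.18608114e+00,
       -4.53083689e-03, -4.25014434e-06]), 'position': array([207.57516134, 589.07255523, 302.81456079]), 'ee_rot': array([-5.77674571e-01,  8.16266423e-01, -6.82569378e-04, -8.66587831e-04]), 'contact_force': array([-0.32773889,  1.09641657,  0.44718375]), 'wrist_torque': array([-0.00649442,  0.03779443, -0.00295827]), 'gripper_width': 85.02061249496472} 72.6
scene {'vfov': 55.62561628710213, 'cx': 329.36214623740784, 'cy': 239.75974485185282, 'T': array([[-8.12787333e-01, -4.48995269e-01,  3.71187284e-01,
         9.23342617e+02],
       [ 5.82318905e-01, -6.44526334e-01,  4.95469977e-01,
         4.77921535e+02],
       [ 1.67763038e-02,  6.18861094e-01,  7.85321273e-01,
         7.72072077e+02],
       [ 0.00000000e
[... 288 characters left out ...]
9942e-04, -2.19953495e-02,
        -1.30098662e+01],
       [-2.19013555e-02,  1.16001054e-01,  9.93007596e-01,
         1.06436707e+03],
       [ 0.00000000e+00,  0.00000000e+00,  0.00000000e+00,
         1.00000000e+00]])} 0.9960677083333334
wrist {'vfov': 59.71743264988068, 'cx': 317.5556778843162, 'cy': 241.2645333375102, 'hand_eye': array([[ 9.99999951e-01,  9.24555694e-05, -3.00328365e-04,
        -1.17281349e-01],
       [-7.01372076e-06, -9.48932028e-01, -3.15480595e-01,
        -8.23879148e+01],
       [-3.14159143e-04,  3.15480581e-01, -9.48931981e-01,
        -6.95273400e+01],
       [ 0.00000000e+00,  0.00000000e+00,  0.00000000e+00,
         1.00000000e+00]])} 0.9960970052083333
```

View pics/top0.png

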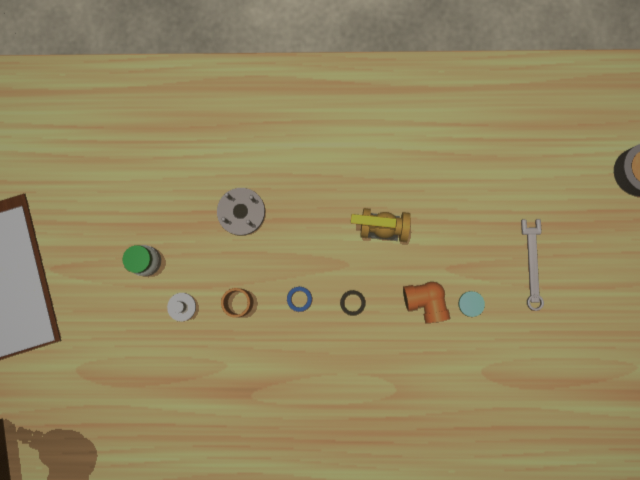

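View pics/scene0.png

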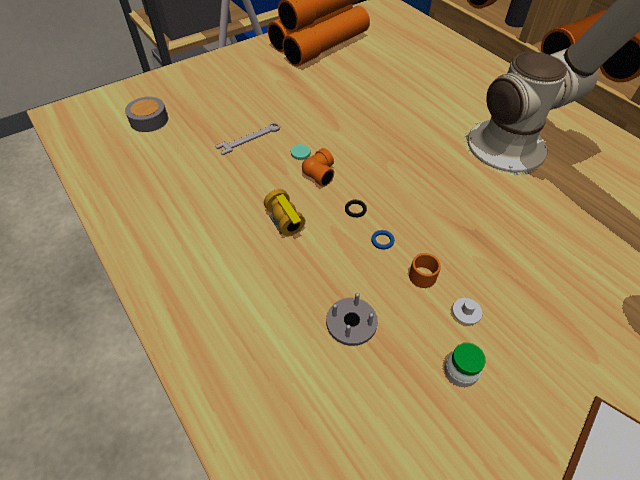

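View pics/wrist0.png

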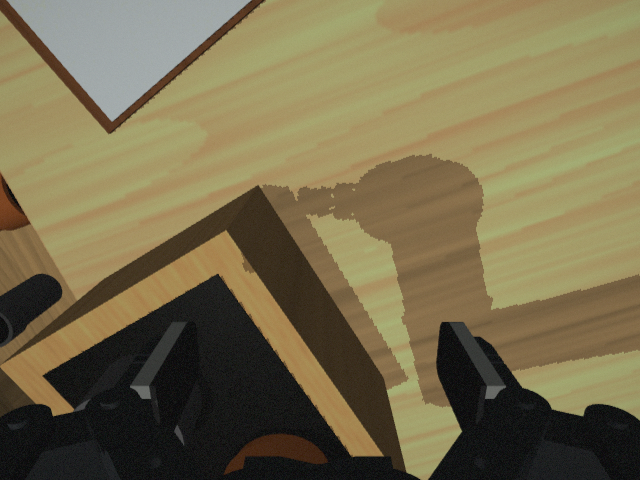

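The top view shows the flange at about (241,211), valve (385,226), cap (181,307), coupling (237,302), retainer (300,299), spacer (353,302), elbow (428,300), glass (472,304), jar (142,260) and wrench (533,265). The scene view agrees. The wrist camera sees only the clipboard and a tray. Next I'll measure from both fixed views.

```bash
cat > h.py <<'E'
import numpy as np, cv2
from bench import arm, imaging
from scipy.spatial.transform import Rotation as R
def cam(n, st=None):
    m=imaging.camera_model(n); f=240/np.tan(np.radians(m["vfov"]/2))
    if n=="wrist":
        T=np.eye(4); T[:3,:3]=R.from_quat(st["ee_rot"]).as_matrix(); T[:3,3]=st["position"]
        T=T@m["hand_eye"]
    else: T=m["T"]
    return dict(f=f,cx=m["cx"],cy=m["cy"],T=T)
def ray(c,uv):
    u,v=uv; d=np.array([(u-c["cx"])/c["f"],-(v-c["cy"])/c["f"],-1.]); return c["T"][:3,3],c["T"][:3,:3]@d
def plane(c,uv,z):
    o,d=ray(c,uv); return o+d*(z-o[2])/d[2]
def dep(c,uv,D):
    o,d=ray(c,uv); return o+d*D[int(round(uv[1])),int(round(uv[0]))]
def tri(c1,p1,c2,p2):
    o1,d1=ray(c1,p1);o2,d2=ray(c2,p2);d1=d1/np.linalg.norm(d1);d2=d2/np.linalg.norm(d2)
    s=np.linalg.lstsq(np.stack([d1,-d2],1),o2-o1,rcond=None)[0]
    a=o1+s[0]*d1;b=o2+s[1]*d2
    return (a+b)/2,np.linalg.norm(a-b)
def proj(c,P):
    q=c["T"][:3,:3].T@(np.asarray(P)-c["T"][:3,3]); return np.array([c["cx"]+c["f"]*q[0]/-q[2],c["cy"]-c["f"]*q[1]/-q[2]])
def shot(n,name=None):
    st=arm.read_state(); im,D=imaging.get_image(n)
    if name: cv2.imwrite(f"pics/{name}.png",im)
    return im,D,cam(n,st),st
E
python3 - <<'E'
from h import *
I={n:cv2.imread(f"pics/{n}0.png") for n in("top","scene")}; D={n:np.load(f"pics/{n}0.npy") for n in I}; C={n:cam(n) for n in I}
def msk(im,k):
    h=cv2.cvtColor(im,cv2.COLOR_BGR2HSV); H,S,V=cv2.split(h)
    return {"blue":(H>95)&(H<125)&(S>120),"cyan":(H>75)&(H<95)&(S>60)&(V>100),"black":(V<55),
     "white":(S<40)&(V>110),"orange":(H<13)&(S>150)&(V>60),"green":(H>50)&(H<75)&(S>150),"yellow":(H>24)&(H<32)&(S>200),"grey":(S<50)&(V>50)}[k].astype(np.uint8)
roi={"top":{"blue":(300,299,25),"cyan":(472,304,25),"black":(353,302,20),"white":(181,307,20),"orange":(237,302,25),"green":(138,260,25),"grey":(241,211,32),"yellow":(378,222,40)},
"scene":{"blue":(383,240,22),"cyan":(301,152,16),"black":(356,208,18),"white":(467,312,22),"orange":(425,270,24),"green":(469,359,24),"grey":(352,321,34),"yellow":(288,208,30)}}
for k in roi["top"]:
    P={}
    for n in I:
        u,v,r=roi[n][k]; m=msk(I[n],k); z=np.zeros_like(m); z[v-r:v+r,u-r:u+r]=m[v-r:v+r,u-r:u+r]
        cs,_=cv2.findContours(z,cv2.RETR_EXTERNAL,cv2.CHAIN_APPROX_NONE); c=max(cs,key=cv2.contourArea)
        hull=cv2.convexHull(c); e=cv2.fitEllipse(c) ; P[n]=e[0]; 
        zz=[dep(C[n],p[0],D[n])[2] for p in c]
        print(k,n,np.round(e[0],1),np.round(e[1],1),round(cv2.contourArea(hull)),"depth pt",np.round(dep(C[n],e[0],D[n]),1), "edgez med",np.round(np.percentile(zz,[10,50,90]),1))
    p,g=tri(C["top"],P["top"],C["scene"],P["scene"]); print("   TRI",np.round(p,1),"gap",round(g,1), "plane z:",np.round(plane(C["top"],P["top"],p[2]),1))
E
```

```text
blue top [298.9 298.7] [21.8 22.2] 388 depth pt [467.6  56.7   1.5] edgez med [4.1 7.4 9.4]
blue scene [382.4 239.4] [17.6 21.7] 304 depth pt [463.5  55.7  -0. ] edgez med [ 4.5  8.6 10.9]
   TRI [466.8  57.3   4.1] gap 2.2 plane z: [467.6  56.5   4.1]
cyan top [480.5 300.5] [0. 1.] 3 depth pt [ 464.8 -296.    12.4] edgez med [ 7.7 10.4 12.7]
cyan scene [300.1 150.8] [12.8 18.2] 189 depth pt [ 459.2 -273.9   12.8] edgez med [ 8.2 10.9 12.9]
   TRI [ 457.9 -292.8    1.1] gap 18.1 plane z: [ 464.8 -299.     1.1]Traceback (most recent call last):
  File "<stdin>", line 14, in <module>
cv2.error: OpenCV(4.12.0) /io/opencv/modules/imgproc/src/shapedescr.cpp:361: error: (-201:Incorrect size of input array) There should be at least 5 points to fit the ellipse in function 'fitEllipseNoDirect'
```

```bash
python3 - <<'E'
from h import *
I={n:cv2.imread(f"pics/{n}0.png") for n in("top","scene")}
def crop(n,u,v,r=32): return cv2.resize(I[n][v-r:v+r,u-r:u+r],(192,192),interpolation=cv2.INTER_NEAREST)
t=[crop("top",*p) for p in [(300,299),(353,302),(472,304),(181,307)]]+[crop("top",*p) for p in [(237,302),(241,211),(385,226),(142,260)]]
s=[crop("scene",*p) for p in [(383,240),(356,208),(301,152),(467,312)]]
cv2.imwrite("pics/crops.png",np.vstack([np.hstack(t[:4]),np.hstack(t[4:]),np.hstack(s)]))
h=cv2.cvtColor(I["top"],cv2.COLOR_BGR2HSV)
for n,(u,v) in dict(wood=(300,340),glass=(472,304),black=(343,302),cap=(190,315),flange=(225,205),tube=(224,300),brass=(405,222)).items(): print(n,h[v,u])
E
```

```text
wood [ 19 110 158]
glass [ 84  57 152]
black [20 85 60]
cap [ 15   6 157]
flange [ 15  27 134]
tube [ 14 147  71]
brass [ 20 155 158]
```

View pics/crops.png

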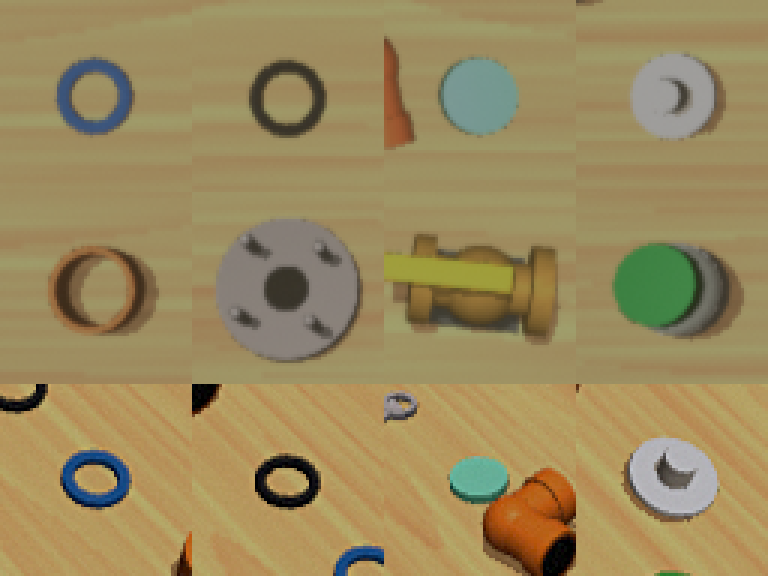

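The crops show all the objects clearly, and the glass lies just left of the elbow in the scene view. I'll tune the masks.

```bash
cat > m.py <<'E'
from h import *
def msk(im,k):
    H,S,V=[a.astype(int) for a in cv2.split(cv2.cvtColor(im,cv2.COLOR_BGR2HSV))]
    return {"retainer":(H>95)&(H<128)&(S>60),"glass":(H>65)&(H<100)&(S>35),"spacer":(V<100),
     "cap":(S<35)&(V>90),"coupling":(H<17)&(S>128),"jarlid":(H>50)&(H<75)&(S>120),"lever":(H>25)&(H<32)&(S>150),"flange":(S<55)&(V>60),"brass":(S>150)}[k].astype(np.uint8)
def blob(im,k,u,v,r):
    m=msk(im,k); z=np.zeros_like(m); y0,x0=max(v-r,0),max(u-r,0); z[y0:v+r,x0:u+r]=m[y0:v+r,x0:u+r]
    z=cv2.morphologyEx(z,cv2.MORPH_OPEN,np.ones((2,2)))
    cs,_=cv2.findContours(z,cv2.RETR_EXTERNAL,cv2.CHAIN_APPROX_NONE); return max(cs,key=cv2.contourArea)
E
python3 - <<'E'
from m import *
I={n:cv2.imread(f"pics/{n}0.png") for n in("top","scene")}; D={n:np.load(f"pics/{n}0.npy") for n in I}; C={n:cam(n) for n in I}
roi={"top":{"retainer":(300,299,25),"glass":(472,304,20),"spacer":(353,302,20),"cap":(181,307,20),"coupling":(237,302,24),"jarlid":(138,260,25),"flange":(241,211,32),"lever":(378,222,40)},
"scene":{"retainer":(383,240,18),"glass":(301,152,16),"spacer":(356,208,15),"cap":(467,312,22),"coupling":(425,270,24),"jarlid":(469,359,24),"flange":(352,321,34),"lever":(288,208,30)}}
for k in roi["top"]:
    P={}
    for n in I:
        c=blob(I[n],k,*roi[n][k]); hull=cv2.convexHull(c); 
        e=cv2.fitEllipse(hull if len(hull)>8 else c); P[n]=e[0]
        zz=[dep(C[n],p[0],D[n])[2] for p in c]
        print(k,n,np.round(e[0],1),np.round(e[1],1),"depth",np.round(dep(C[n],e[0],D[n]),1), "edgez",np.round(np.percentile(zz,[10,50,90]),1))
    p,g=tri(C["top"],P["top"],C["scene"],P["scene"]); print("   TRI",np.round(p,1),"gap",round(g,1), "plane z0, z10:",np.round(plane(C["top"],P["top"],0),1),np.round(plane(C["top"],P["top"],10),1))
E
```

```text
retainer top [299.9 299.7] [23.9 24.1] depth [465.6  54.7   1.2] edgez [-0.8  6.3  8.8]
retainer scene [383.3 240.2] [18.6 22.5] depth [4.634e+02 5.870e+01 3.000e-01] edgez [ 0.1  7.6 10.9]
   TRI [464.   56.4  -1.3] gap 4.4 plane z0, z10: [465.6  54.7   0. ] [465.6  54.1  10. ]
glass top [472.2 304.6] [24.3 25.3] depth [ 456.8 -281.3    6.6] edgez [ 0.9  8.1 11. ]
glass scene [301.1 152.5] [15.1 19.4] depth [ 459.5 -269.1   10.9] edgez [ 1.6 10.1 23.8]
   TRI [ 454.9 -281.2    0.6] gap 5.0 plane z0, z10: [ 456.8 -283.     0. ] [ 456.9 -280.4   10. ]
spacer top [353.4 303.4] [24.6 25.3] depth [458.7 -50.5   2.2] edgez [-1.   5.8  9.1]
spacer scene [356.4 209.3] [17.4 22. ] depth [458.1 -43.8   3.2] edgez [ 1.   6.7 10.4]
   TRI [456.8 -48.9  -1.8] gap 4.9 plane z0, z10: [458.6 -50.6   0. ] [458.7 -50.2  10. ]
cap top [182.1 307.5] [27.5 28.4] depth [450.3 277.7  36.8] edgez [-2.  13.8 16.3]
cap scene [467.9 311.6] [24.6 30.5] depth [459.  294.5  28. ] edgez [ 0.9 15.9 35.9]
   TRI [448.3 287.9   7.8] gap 4.9 plane z0, z10: [449.8 288.2   0. ] [449.9 285.3  10. ]
coupling top [237.7 3
[... 336 characters left out ...]
lid scene [469.2 359.7] [30.7 33.8] depth [546.9 368.1  65.8] edgez [36.2 59.8 64.5]
   TRI [539.9 364.4  49.9] gap 3.6 plane z0, z10: [544.7 381.4   0. ] [544.  377.7  10. ]
flange top [241.3 212. ] [46.6 47.4] depth [639.6 172.8   8.1] edgez [-0.1  9.1 13. ]
flange scene [353.2 320. ] [49.6 50.5] depth [640.4 180.8  16.3] edgez [ 1.9 12.2 31.3]
   TRI [638.2 174.9   5.6] gap 4.9 plane z0, z10: [640.9 174.2   0. ] [639.3 172.4  10. ]
lever top [374.2 221.4] [10.1 53.1] depth [612.1 -88.1  63.9] edgez [52.7 66.3 69.1]
lever scene [289.2 208.9] [ 9.7 37.5] depth [611.6 -80.4  68. ] edgez [66.6 69.3 71.2]
   TRI [610.5 -86.8  62.1] gap 4.6 plane z0, z10: [621.5 -92.9   0. ] [620.  -92.2  10. ]
```

```bash
python3 - <<'E'
from m import *
I={n:cv2.imread(f"pics/{n}0.png") for n in("top","scene")}; D={n:np.load(f"pics/{n}0.npy") for n in I}; C={n:cam(n) for n in I}
for n,pts in dict(top=[(100,150),(300,150),(500,150),(100,400),(300,400),(500,400),(580,100),(200,250),(310,250)],scene=[(150,200),(250,300),(300,380),(400,170),(350,120),(450,200),(520,380),(330,260)]).items():
    print(n,[round(float(np.mean([dep(C[n],(u+i,v+j),D[n])[2] for i in range(-4,5) for j in range(-4,5)])),1) for u,v in pts])
# common features on wood: wrench ends? compare elbow etc.
im=I["top"];c=blob(im,"brass",385,226,34);print(cv2.boundingRect(c),cv2.minAreaRect(c))
z=np.zeros((480,640),np.uint8)
d=D["top"];o=[]
for v in range(195,255):
    for u in range(345,425):
        p=dep(C["top"],(u,v),d)
        if p[2]>12: o.append(p)
o=np.array(o);print(o.min(0),o.max(0),np.median(o,0)); np.save("pics/valve.npy",o)
im2=np.zeros((200,200,3),np.uint8)
for p in o:
    a=int(100+(p[0]-620)),int(100-(p[1]+110)); cv2.circle(im2,(a[1],199-a[0]),1,(255,int(max(0,min(255,p[2]*3.5))),0),-1)
cv2.imwrite("pics/valve.png",cv2.resize(im2,(600,600)))
E
```

```text
top [-1.3, -0.7, 12.8, -1.9, -1.8, -0.6, 0.3, 11.7, -0.8]
scene [1.7, 1.3, 10.8, 1.9, 21.0, 11.1, 10.6, 1.4]
(352, 210, 59, 31) ((380.6089172363281, 224.910888671875), (58.50818634033203, 26.96550941467285), 5.710593223571777)
[ 465.22849683 -157.5110371    16.79763634] [ 642.57760767  -13.00986625 1064.36706958] [ 607.52639155 -105.19188688   53.06698925]
```

View pics/valve.png

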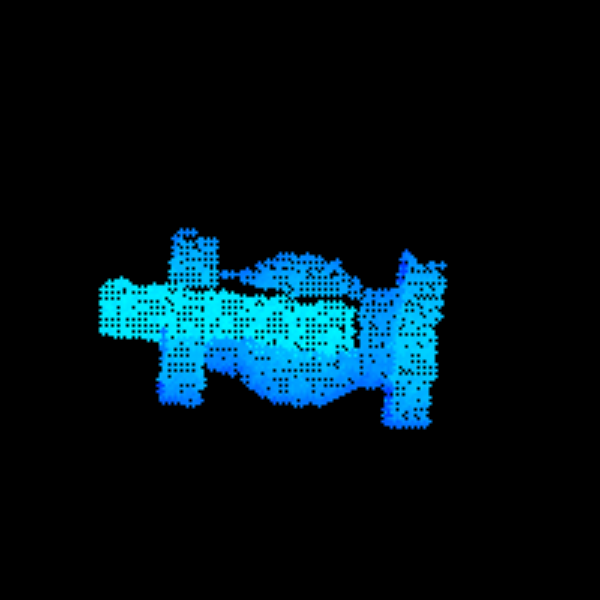

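Valve centre from the top depth is about (610,-111) and the flange (639,173). They are 285 mm apart, which agrees with the text. I'll move the wrist camera over the work, with the jaws along the flange–valve line.

```bash
python3 -m crank '{"delta_pos":[[0,0,0],[0,0,0],[0.026,-0.0204,0],[0.026,-0.0204,0],[0.026,-0.0204,0],[0.026,-0.0204,0],[0.026,-0.0204,0],[0.026,-0.0204,0]],"twist":[-0.118,-0.118,0,0,0,0,0,0]}' 0.7
python3 -m crank '{"delta_pos":[[0.026,-0.0204,0],[0.026,-0.0204,0],[0.026,-0.0204,0],[0.026,-0.0204,0],[0.026,-0.0204,0],[0.026,-0.0204,0],[0.026,-0.0204,0]],"twist":[0,0,0,0,0,0,0]}'
python3 -m crank '{"delta_pos":[[0.026,-0.0204,0],[0.026,-0.0204,0],[0.026,-0.0204,0],[0.026,-0.0204,0],[0.026,-0.0204,0],[0.026,-0.0204,0],[0.026,-0.0204,0],[0,0,0]],"twist":[0,0,0,0,0,0,0,0]}'
python3 - <<'E'
from m import *
im,D,c,st=shot("wrist","w1");np.save("pics/w1.npy",D);print(st);np.save("pics/w1T.npy",c["T"])
E
```

```text
clock: 0.82
position: [313.9, 420.1, 303.7]
ee_rot: [-0.67, 0.742, -0.0, -0.0]
contact_force: [0.2, 0.9, 0.1]
gripper_width: 59.9
clock: 1.4
position: [437.2, 224.4, 303.9]
ee_rot: [-0.67, 0.742, 0.0, -0.0]
contact_force: [1.6, 0.0, 0.5]
gripper_width: 59.6
clock: 2.07
position: [562.1, 26.5, 303.1]
ee_rot: [-0.668, 0.744, -0.0, -0.001]
contact_force: [-0.3, 1.1, -0.2]
gripper_width: 59.7
{'clock': 2.0667, 'joints': array([ 3.35437260e-01,  2.79955049e-01, -1.49093330e-01,  1.08564465e-03,
       -1.14261204e+00,  1.12708285e+00]), 'joint_vel': array([ 0.06460954, -0.02925172, -0.04321491, -0.02928655, -0.00096648,
       -0.06421698]), 'joint_efforts': array([ -1.61685135, -33.55755329,  18.73260856,   4.28396702,
        -0.03818364,   0.29886167]), 'position': array([562.14175008,  26.50181444, 303.09401761]), 'ee_rot': array([-6.67975832e-01,  7.44182678e-01, -2.88961245e-04, -5.89004154e-04]), 'contact_force': array([-0.31091248,  1.12134263, -0.23284959]), 'wrist_torque': array([ 0.01401926,  0.02986002, -0.01803079]), 'gripper_width': 59.69236442885987}
```

View pics/w1.png

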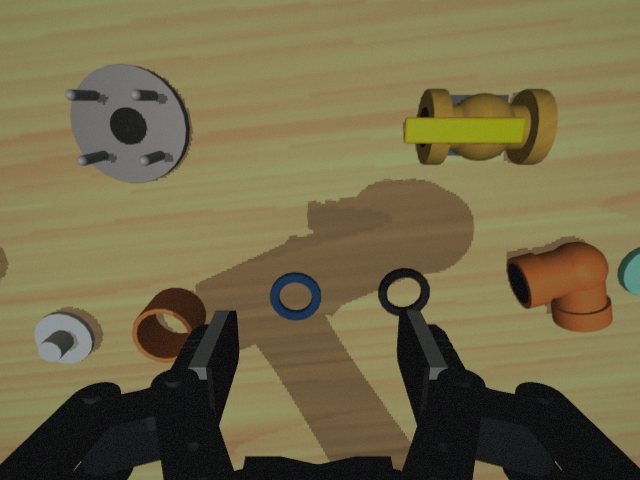

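The wrist view shows the flange at (130,123) with its dark spot at (128,125), valve (485,127), retainer (296,296), spacer (404,291), coupling (170,325) and cap (66,338). I'll measure these.

```bash
python3 - <<'E'
from m import *
im=cv2.imread("pics/w1.png");D=np.load("pics/w1.npy");c=cam("wrist",arm.read_state());c["T"]=np.load("pics/w1T.npy")
t=dict(f=cam("top")["f"],**{k:cam("top")[k] for k in("cx","cy","T")}); top={"retainer":(299.9,299.7),"spacer":(353.4,303.4),"cap":(182.1,307.5),"flange":(241.3,212.0)}
def s(k,u,v,r,z,h=True):
    q=blob(im,k,u,v,r); hu=cv2.convexHull(q); e=cv2.fitEllipse(hu); p=plane(c,e[0],z); print(k,np.round(e[0],1),np.round(e[1],1),"plane",np.round(p,1),"depth",np.round(dep(c,e[0],D),1), "tri",[np.round(x,1) for x in tri(c,e[0],t,top[k])] if k in top else ""); return e
# ring: outer-top contour ~ use hull, mean height
s("retainer",296,296,32,4);s("spacer",404,291,27,4)
s("flange",130,123,64,12)
s("cap",66,338,34,12)
s("coupling",170,325,40,30)
# dark spot
g=cv2.cvtColor(im,cv2.COLOR_BGR2GRAY); z=np.zeros_like(g); z[103:148,106:150]=(g[103:148,106:150]<60); m=cv2.moments(z,True); p=(m["m10"]/m["m00"],m["m01"]/m["m00"]);print("spot",p,m["m00"],plane(c,p,12),dep(c,p,D))
# stud top positions via depth: points with z 35-60 near flange
P=[]
for v in range(60,190):
    for u in range(50,200):
        q=dep(c,(u,v),D)
        if 30<q[2]<60:P.append(q)
P=np.array(P);print(len(P)); hi=P[P[:,2]>44]; 
import scipy.cluster.vq as vq
cen,l=vq.kmeans2(hi[:,:2],4,minit='++',seed=1);print(np.round(cen,1),cen.mean(0),[round(hi[l==i,2].max(),1) for i in range(4)])
# valve depth blob
V=np.array([dep(c,(u,v),D) for v in range(75,180) for u in range(390,575)]);V=V[(V[:,2]>15)&(V[:,2]<80)];np.save("pics/v2.npy",V)
b=V[V[:,2]<60];print("valve",b.min(0),b.max(0))
im2=np.zeros((200,200,3),np.uint8)
for p in V: cv2.circle(im2,(int(100-(p[1]+110)),int(100-(p[0]-620))),1,(255,int(max(0,min(255,p[2]*3.5))),0),-1)
cv2.imwrite("pics/valve2.png",cv2.resize(im2,(600,600)))
Ti=np.linalg.inv(np.vstack([c["T"]]))
he=imaging.camera_model("wrist")["hand_eye"]
for uv in [(205,345),(225,316),(234,314),(436,345),(403,316),(412,314),(195,370),(212,368)]:
    u,v=uv; d=np.array([(u-c["cx"])/c["f"],-(v-c["cy"])/c["f"],-1.])*D[v,u]; print(uv,np.round(he[:3,:3]@d+he[:3,3],1))
E
```

```text
retainer [296.2 296.9] [47.  50.5] plane [467.5  56.9   4. ] depth [4.656e+02 5.740e+01 1.000e-01] tri [array([4.657e+02, 5.600e+01, 4.000e-01]), np.float64(2.6)]
spacer [405.6 294.2] [50.9 54.7] plane [458.9 -49.    4. ] depth [456.4 -50.   -1. ] tri [array([458.4, -49.9,   2.7]), np.float64(1.3)]
flange [124.2 124.7] [115.2 129.3] plane [643.6 178.6  12. ] depth [643.6 178.9  11.3] tri [array([640.6, 172.6,  20.5]), np.float64(7.1)]
cap [ 62.8 340.2] [50.5 59. ] plane [449.7 290.5  12. ] depth [458.3 278.5  27.9] tri [array([451.3, 284.8,  17.2]), np.float64(4.1)]
coupling [170.2 326.2] [64.9 80.7] plane [463.  173.7  30. ] depth [ 4.469e+02  1.875e+02 -3.000e-01] tri 
spot (127.77159309021113, 125.45585412667947) 1042.0 [642.6285185 175.8095725  12.       ] [642.63147466 175.48989246  12.72898944]
788
[[668.8 195.6]
 [616.3 153.4]
 [621.4 200.9]
 [663.6 148.2]] [642.52147895 174.52665663] [np.float64(50.9), np.float64(50.9), np.float64(50.6), np.float64(51.1)]
valve [ 578.42983052 -156.76703422   15.04070275] [644.42160146 -61.75764507  59.9946923 ]
(205, 345) [-34.2 -12.   41.6]
(225, 316) [-32.2 -11.5  60.9]
(234, 314) [-29.7 -10.5  64.1]
(436, 345) [ 36.4 -11.9  41.8]
(403, 316) [ 30.1 -11.4  61.1]
(412, 314) [ 32.9 -12.7  60. ]
(195, 370) [-34.3 -10.9  30.6]
(212, 368) [-29.8 -10.9  31.7]
```

View pics/valve2.png

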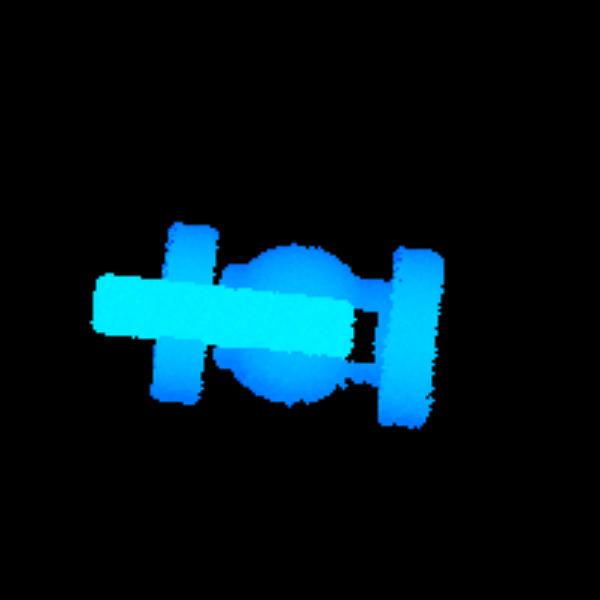

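```bash
cat >> h.py <<'E'
def cloud(c,D,u0,u1,v0,v1):
    vv,uu=np.mgrid[v0:v1,u0:u1]; d=D[v0:v1,u0:u1].ravel()
    X=np.stack([(uu.ravel()-c["cx"])/c["f"],-(vv.ravel()-c["cy"])/c["f"],-np.ones(d.size)],1)*d[:,None]
    return X[d>0]@c["T"][:3,:3].T+c["T"][:3,3]
def circ(P):  # enclosing circle of xy
    (x,y),r=cv2.minEnclosingCircle(P[:,:2].astype(np.float32)); return np.round([x,y,r],1),np.round(np.median(P[:,2]),1)
def go(x,y,z):
    st=arm.read_state(); M=R.from_quat(st["ee_rot"]).as_matrix(); d=M.T@(np.array([x,y,z])-st["position"])
    print("pos",np.round(st["position"],1),"heading",round(np.degrees(np.arctan2(M[1,0],M[0,0])),2),"tilt",np.round(M[:2,2],4),"tool delta mm",np.round(d,1))
E
python3 - <<'E'
from m import *
D=np.load("pics/w1.npy");c=cam("wrist",arm.read_state());T0=c["T"]=np.load("pics/w1T.npy")
def f(n,b,lo,hi):
    P=cloud(c,D,*b); P=P[(P[:,2]>lo)&(P[:,2]<hi)]; print(n,len(P),circ(P),np.round((np.percentile(P,1,0)+np.percentile(P,99,0))/2,1))
f("ret",(260,335,262,330),5,12);f("spa",(372,440,260,308),5,12);f("coup",(125,212,280,370),40,50);f("knob",(30,100,300,370),34,42);f("rim",(30,100,300,370),12,20)
f("jar",(0,10,235,290),-5,70)
he=imaging.camera_model("wrist")["hand_eye"];c["T"]=he
for b in [(180,245,300,380),(395,460,300,380)]:
    P=cloud(c,D,*b);P=P[(abs(P[:,1])<20)&(P[:,2]<90)&(abs(P[:,0])<60)];print(len(P),np.percentile(P[:,2],[90,98,99.5,100]).round(1),P[:,0].min(),P[:,0].max(),P[:,1].min(),P[:,1].max())
go(458.5,-49.3,120)
E
```

```text
ret 1097 (array([468.7,  57.8,  25.2]), np.float64(7.0)) [468.9  57.5   7. ]
spa 798 (array([461.5, -47.5,  25. ]), np.float64(7.0)) [465.5 -47.2   6.9]
coup 893 (array([461.8, 175.9,  28.4]), np.float64(43.5)) [462.1 176.1  42.7]
knob 412 (array([452.3, 288. ,  12.1]), np.float64(36.8)) [453.2 287.2  36.3]
rim 1682 (array([452.8, 287.5,  28.8]), np.float64(14.9)) [453.1 286.7  15.8]
jar 545 (array([531.1, 330.4,  29.9]), np.float64(-1.0)) [531.3 330.3  -0.9]
3281 [60.7 65.5 67.4 69.6] -43.893347926768925 -29.28803834923125 -15.01408573590443 10.30787022642835
3376 [60.5 65.6 67.4 68.5] 29.60613385678435 43.7799117547601 -15.099333320822893 10.47789173519378
pos [561.  28. 303.] heading -96.15 tilt [-0.0013 -0.0005] tool delta mm [ 87.7  93.4 183.2]
```

```bash
cat > look.py <<'E'
from m import *
import sys
def f(c,D,n,b,lo,hi):
    P=cloud(c,D,*b); P=P[(P[:,2]>lo)&(P[:,2]<hi)]; print(n,len(P),*circ(P)); return P
E
python3 - <<'E'
from look import *
im,D,c,st=shot("wrist","w2")
f(c,D,"ret",(260,335,262,330),5,12);f(c,D,"spa",(372,440,260,308),5,12);f(c,D,"coup",(125,212,280,370),40,50);f(c,D,"knob",(30,100,300,370),34,42);f(c,D,"rim",(30,100,300,370),12,20)
f(c,D,"glass",(600,640,240,305),7,14)
P=cloud(c,D,50,200,60,190);hi=P[(P[:,2]>46)&(P[:,2]<54)]
import scipy.cluster.vq as vq
cen,l=vq.kmeans2(hi[:,:2],4,minit='++',seed=1);print(np.round(cen,1),cen.mean(0))
g=cv2.cvtColor(im,cv2.COLOR_BGR2GRAY); z=np.zeros_like(g); z[103:148,106:150]=(g[103:148,106:150]<60); m=cv2.moments(z,True); p=(m["m10"]/m["m00"],m["m01"]/m["m00"]);print("spot",p,plane(c,p,12.5))
f(c,D,"flange",(60,200,55,190),9,15)
V=cloud(c,D,390,575,75,180);V=V[(V[:,2]>15)&(V[:,2]<60)]
hd=np.radians(-96.2);a=np.array([np.cos(hd),np.sin(hd)]);b=np.array([-a[1],a[0]]);s=V[:,:2]@a;t=V[:,:2]@b
sm=(np.percentile(s,.5)+np.percentile(s,99.5))/2;tm=(np.percentile(t,.5)+np.percentile(t,99.5))/2;print("valve",sm*a+tm*b,np.ptp(s),np.ptp(t))
go(460,-48,120)
E
```

```text
ret 1099 [468.6  57.5  25.2] 7.0
spa 855 [461.5 -47.3  24.9] 7.0
coup 886 [461.8 176.   28.3] 43.6
knob 410 [452.7 287.   11.4] 36.7
rim 1709 [452.9 287.5  28.6] 14.9
glass 466 [ 458.1 -265.4   21.4] 9.3
[[663.8 148.5]
 [616.3 153.6]
 [621.4 201.2]
 [668.8 195.9]] [642.55257902 174.78068869]
spot (129.48461538461538, 123.47596153846153) [642.57739241 175.51524566  12.5       ]
flange 9859 [642.6 175.8  48.4] 11.5
valve [ 611.54920404 -109.14520644] 91.28555544048757 57.500394292918145
pos [560.3  29.1 303.1] heading -96.05 tilt [-0.0015 -0.0002] tool delta mm [ 87.2  91.4 183.3]
```

The second look, with the arm settled, agrees:

| Item | Position (mm) | Height read (mm) |
|---|---|---|
| Flange | (642.6, 175.3) | 12 top, stud tops about 51 |
| Valve | (611.5, -109.1) | — |
| Retainer | (468.6, 57.5) | 7–8 |
| Spacer | (461.5, -47.3) | 7–8 |
| Coupling | (461.8, 176.0) | rim about 44 |
| Cap | (452.8, 287.3) | knob top about 37 |

Flange to valve is 286 mm. I'll pick the spacer first.

```bash
python3 -m crank '{"delta_pos":[[0.0144,0.015,0.032],[0.0144,0.015,0.032],[0.0144,0.015,0.032],[0.0144,0.015,0.032],[0.0144,0.015,0.032],[0.0143,0.015,0.033],[0,0,0],[0,0,0]],"twist":[0,0,0,0,0,0,0,0]}' 0.78
python3 - <<'E'
from h import *
go(461.5,-47.3,72); print(arm.read_state()["gripper_width"])
E
```

```text
clock: 2.83
position: [460.0, -46.2, 109.8]
ee_rot: [-0.67, 0.742, 0.001, -0.002]
contact_force: [0.4, 1.0, 0.9]
gripper_width: 66.7
pos [460.  -46.2 109.8] heading -95.85 tilt [-0.0046 -0.0012] tool delta mm [ 0.9 -1.8 37.8]
66.66835107195878
```

```bash
python3 -m crank '{"delta_pos":[[0.001,-0.0015,0.012],[0,0,0.012],[0,0,0.01],[0,0,0],[0,0,0]],"twist":[0,0,0,0,0]}'
python3 - <<'E'
from look import *
im,D,c,st=shot("wrist","w3");go(461.5,-47.3,72)
c["T"]=imaging.camera_model("wrist")["hand_eye"]
P=cloud(c,D,0,640,0,480)
for s in(-1,1):
    Q=P[(abs(P[:,1]+11)<3)&(P[:,0]*s>20)&(P[:,0]*s<55)&(P[:,2]>40)&(P[:,2]<75)]
    print(np.histogram(Q[:,2],bins=range(56,78,2)), Q[:,0].min(),Q[:,0].max())
E
```

```text
clock: 3.25
position: [464.5, -46.5, 77.9]
ee_rot: [-0.67, 0.742, -0.001, 0.001]
contact_force: [0.4, 0.4, -0.9]
gripper_width: 66.8
pos [464.6 -46.6  78.1] heading -95.8 tilt [0.0028 0.0004] tool delta mm [1.  3.  6.1]
(array([75, 75, 68, 36,  5,  1,  0,  3,  3,  0]), array([56, 58, 60, 62, 64, 66, 68, 70, 72, 74, 76])) -46.630179013337816 -20.036746288272997
(array([82, 78, 63, 36,  6,  1,  3, 42, 18,  3]), array([56, 58, 60, 62, 64, 66, 68, 70, 72, 74, 76])) 20.019321653795707 46.755458921616004
```

View pics/w3.png

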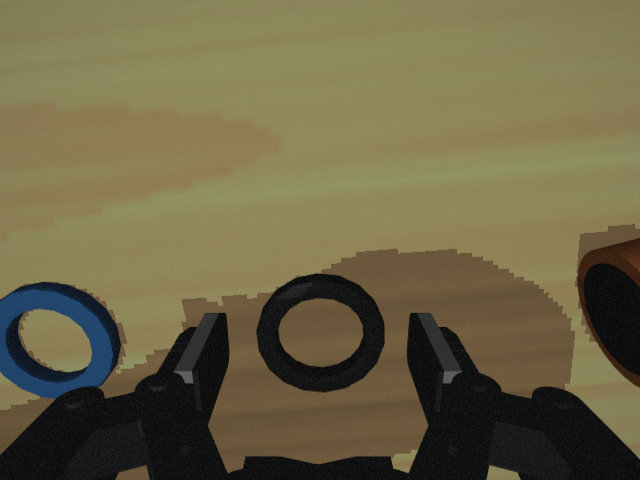

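The ring at about (321,332) lies between the fingers at (215,345) and (435,345). I'll measure the y offset in the tool frame.

```bash
cat >> look.py <<'E'
def ring(k,u,v,r,z,name):
    im,D,c,st=shot("wrist",name); q=cv2.convexHull(blob(im,k,u,v,r)); 
    W=np.array([plane(c,p[0],z) for p in q]); e=cv2.fitEllipse(W[:,:2].astype(np.float32)); print(k,"px",cv2.fitEllipse(q)[0],"world",np.round(e[0],1),np.round(e[1],1)); return e[0]
E
python3 - <<'E'
from look import *
im,D,c,st=shot("wrist","w4")
g=cv2.cvtColor(im,cv2.COLOR_BGR2HSV)[...,2]; z=np.zeros_like(g); z[262:400,250:392]=g[262:400,250:392]<70
P=f(c,D,"spa",(250,392,262,400),5.5,12); go(*circ(P)[0][:2],72)
Ti=np.linalg.inv(c["T"])
he=imaging.camera_model("wrist")["hand_eye"];Q=(P-c["T"][:3,3])@c["T"][:3,:3];Q=Q@he[:3,:3].T+he[:3,3];print(circ(Q))
E
```

```text
spa 6103 [460.9 -47.2  25.2] 7.2
pos [464.4 -46.7  78.2] heading -95.82 tilt [0.003  0.0005] tool delta mm [0.9 3.5 6.2]
(array([ 1. ,  3.8, 25.2]), np.float64(70.9))
```

```bash
python3 -m crank '{"delta_pos":[[0.001,0.0035,0.001],[0,0,0.003],[0,0,0.002],[0,0,0]],"twist":[0,0,0,0]}'
python3 -m crank '{"delta_pos":[[0,0,0],[0,0,0],[0,0,0],[0,0,0],[0,0,0],[0,0,0]],"twist":[0,0,0,0,0,0]}' 0.4
```

```text
clock: 3.68
position: [459.4, -48.1, 70.7]
ee_rot: [-0.67, 0.743, 0.0, -0.0]
contact_force: [-0.2, 0.1, -0.7]
gripper_width: 66.3
clock: 4.18
position: [459.6, -48.1, 71.8]
ee_rot: [-0.67, 0.742, -0.0, 0.0]
contact_force: [-2.5, 0.8, 8.9]
gripper_width: 46.9
```

```bash
python3 - <<'E'
from look import *
im,D,c,st=shot("wrist","w5");print(st["gripper_width"],st["contact_force"],st["position"])
E
```

```text
46.88978539034009 [-2.4651836   0.75890498  8.94947027] [459.63957531 -48.0959414   71.75873737]
```

View pics/w5.png

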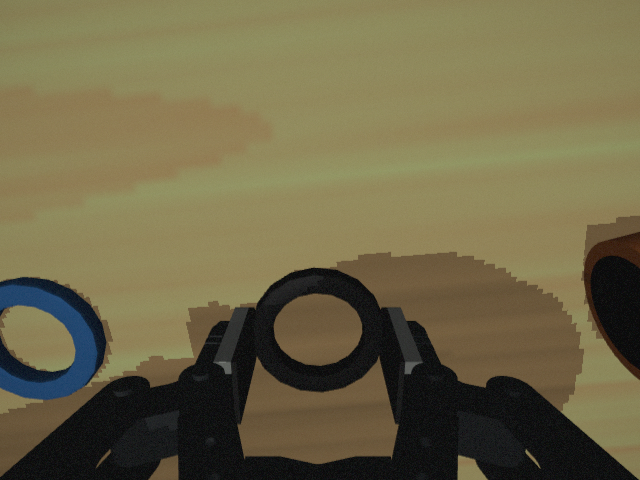

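The ring at about (319,330) sits between the pads. I'll lift it and check.

```bash
python3 -m crank '{"delta_pos":[[0,0,-0.005],[0,0,-0.02],[0,0,-0.025],[0,0,0],[0,0,0]],"twist":[0,0,0,0,0]}'
python3 - <<'E'
from look import *
im,D,c,st=shot("wrist","w6");print(st["gripper_width"],st["contact_force"],st["position"])
he=imaging.camera_model("wrist")["hand_eye"];c["T"]=he
P=cloud(c,D,245,392,250,400);P=P[(P[:,2]<80)&(abs(P[:,0])<22)];print(circ(P),np.percentile(P[:,2],[2,25,50,75,98]));
A=np.c_[P[:,:2],np.ones(len(P))];print(np.linalg.lstsq(A,P[:,2],rcond=None)[0])
E
```

```text
clock: 4.65
position: [460.3, -47.9, 122.2]
ee_rot: [-0.67, 0.743, -0.001, 0.002]
contact_force: [1.5, 0.3, -0.5]
gripper_width: 46.6
46.594882613501504 [ 1.46869752  0.25434161 -0.53931797] [460.32265926 -47.90180068 122.21225941]
(array([ 0.1, -1.3, 25.2]), np.float64(64.9)) [63.55226772 64.37274877 64.87337811 65.65016812 70.63957542]
[-1.59429396e-03  5.05436243e-03  6.54391038e+01]
```

View pics/w6.png

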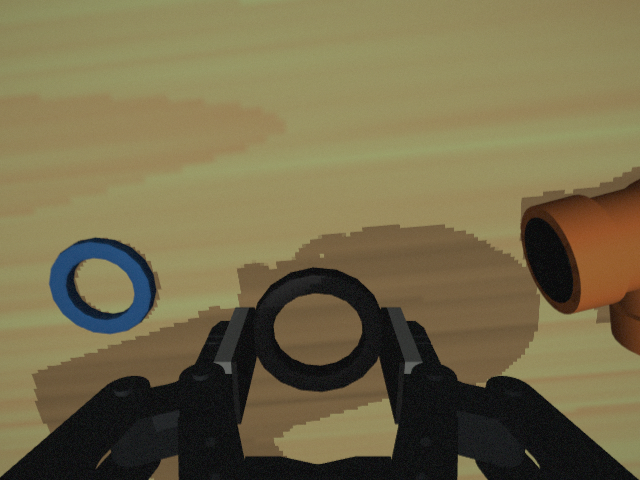

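Held level, ring centre at tool (0.1, -1.3), and the underside about 72 mm ahead of the TCP. I'll carry it over the flange.

```bash
python3 -m crank '{"delta_pos":[[-0.03,-0.0197,-0.008],[-0.03,-0.0197,-0.01],[-0.03,-0.0197,-0.01],[-0.03,-0.0197,-0.01],[-0.03,-0.0197,0],[-0.03,-0.0197,0],[-0.03,-0.0197,0],[-0.03,-0.0197,0]],"twist":[0,0,0,0,0,0,0,0]}'
python3 -m crank '{"delta_pos":[[0,0,0],[0,0,0]],"twist":[0,0]}'
python3 - <<'E'
from look import *
im,D,c,st=shot("wrist","w7");np.save("pics/w7.npy",D);print(st["gripper_width"],st["contact_force"])
go(641.3,175.4,110)
E
```

```text
clock: 5.37
position: [641.2, 175.7, 157.0]
ee_rot: [-0.67, 0.743, 0.001, -0.002]
contact_force: [0.2, -0.7, -0.3]
gripper_width: 46.7
clock: 5.53
position: [641.0, 175.7, 156.2]
ee_rot: [-0.67, 0.742, 0.001, -0.002]
contact_force: [-0.5, -0.1, -0.6]
gripper_width: 46.4
46.37898523876972 [-0.53974372 -0.14781903 -0.57943941]
pos [640.2 174.6 156.5] heading -95.87 tilt [-0.0039 -0.0016] tool delta mm [-1.  -1.2 46.5]
```

View pics/w7.png

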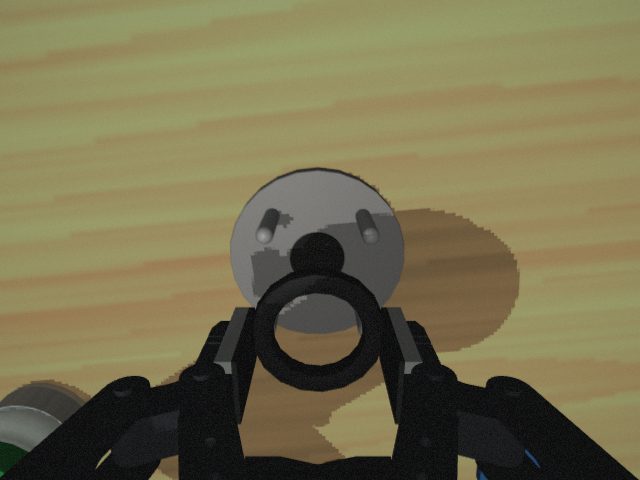

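The flange is at about (317,250), spot (317,257), with the held ring at (319,330). Two studs are visible. I'll check the offset directly in the tool frame.

```bash
python3 - <<'E'
from look import *
im=cv2.imread("pics/w7.png");D=np.load("pics/w7.npy");c=cam("wrist",arm.read_state());c["T"]=imaging.camera_model("wrist")["hand_eye"]
P=cloud(c,D,220,410,160,340);F=P[(P[:,2]>139)&(P[:,2]<149)];print("flange",circ(F),len(F))
for b in[(255,278,225,245),(358,382,223,245)]:
    Q=cloud(c,D,*b);Q=Q[Q[:,2]<112];print("stud",Q.mean(0).round(1),len(Q))
g=cv2.cvtColor(im,cv2.COLOR_BGR2GRAY);z=np.zeros_like(g);z[230:272,285:350]=g[230:272,285:350]<45
cs,_=cv2.findContours(z,cv2.RETR_EXTERNAL,cv2.CHAIN_APPROX_NONE);q=max(cs,key=cv2.contourArea);print(cv2.boundingRect(q))
print("spot L/R at z144",[plane(c,(x,257),144).round(1) for x in(291,344)],plane(c,(317.5,257),144).round(1))
P=cloud(c,D,245,392,265,400);P=P[(P[:,2]<75)&(abs(P[:,0])<22)];print("ring",circ(P))
E
```

```text
flange (array([-0.7, -1.7, 48.2]), np.float64(144.7)) 17995
stud [-24.  -26.6 108.3] 258
stud [ 23.3 -26.3 108.2] 253
(290, 232, 54, 40)
spot L/R at z144 [array([-14.2,  -2.3, 144. ]), array([ 14.6,  -2.3, 144. ])] [  0.2  -2.3 144. ]
ring (array([-0. , -1.2, 25.2]), np.float64(64.9))
```

```bash
python3 -m crank '{"delta_pos":[[-0.0004,-0.0009,0.01],[0,0,0.014],[0,0,0.014],[0,0,0.012],[0,0,0.01],[0,0,0.006],[0,0,0.0045],[0,0,0]],"twist":[0,0,0,0,0,0,0,0]}'
python3 -m crank '{"delta_pos":[[0,0,0],[0,0,0]],"twist":[0,0]}'
```

```text
clock: 6.25
position: [641.5, 174.4, 87.4]
ee_rot: [-0.67, 0.743, 0.0, -0.001]
contact_force: [0.3, -0.4, -0.2]
gripper_width: 46.8
clock: 6.42
position: [642.4, 175.0, 89.2]
ee_rot: [-0.67, 0.742, -0.0, 0.001]
contact_force: [0.0, -0.6, -0.1]
gripper_width: 46.5
```

```bash
python3 -m crank '{"delta_pos":[[0,0,0.002],[0,0,0.001],[0,0,0]],"twist":[0,0,0]}'
python3 - <<'E'
from look import *
im,D,c,st=shot("wrist","w8");print(st["position"],st["contact_force"])
E
```

```text
clock: 6.67
position: [641.9, 174.8, 85.5]
ee_rot: [-0.67, 0.743, 0.0, 0.0]
contact_force: [0.1, 0.2, -0.9]
gripper_width: 46.5
[641.88655407 174.80984779  85.46803791] [ 0.07792382  0.22288128 -0.89801584]
```

View pics/w8.png

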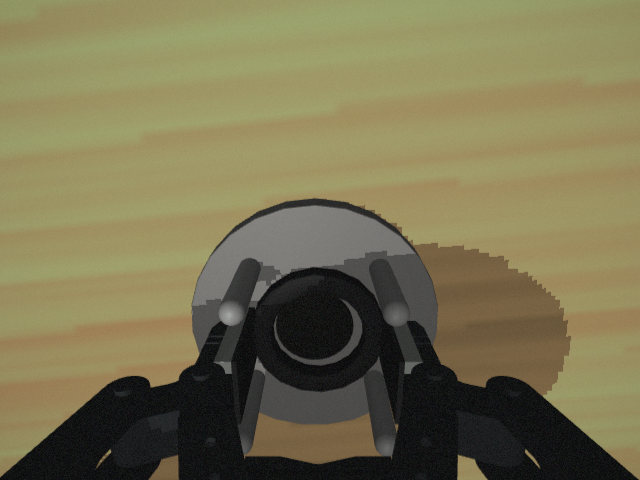

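The ring sits between the studs, concentric with the spot. Releasing.

```bash
python3 -m crank '{"delta_pos":[[0,0,0.001],[0,0,0],[0,0,0],[0,0,0],[0,0,0]],"twist":[0,0,0,0,0]}' 0.7
python3 -m crank '{"delta_pos":[[0,0,-0.01],[0,0,-0.02],[0,0,-0.03],[0,0,-0.02],[0,0,0],[0,0,0]],"twist":[0,0,0,0,0,0]}'
python3 - <<'E'
from look import *
im,D,c,st=shot("wrist","w9");np.save("pics/w9.npy",D);print(st["position"],st["contact_force"]);go(458,-279,160)
E
```

```text
clock: 7.13
position: [641.9, 174.8, 84.4]
ee_rot: [-0.67, 0.742, 0.0, 0.0]
contact_force: [-0.3, -0.0, -0.7]
gripper_width: 60.0
clock: 7.63
position: [642.6, 175.2, 166.9]
ee_rot: [-0.67, 0.742, -0.0, 0.002]
contact_force: [-1.1, -1.0, -0.6]
gripper_width: 59.9
[642.56163641 175.18079897 166.94377565] [-1.06506833 -0.99258255 -0.58174247]
pos [641.8 174.8 165.2] heading -95.91 tilt [0.0007 0.0008] tool delta mm [470.3 136.1   4.7]
```

View pics/w9.png

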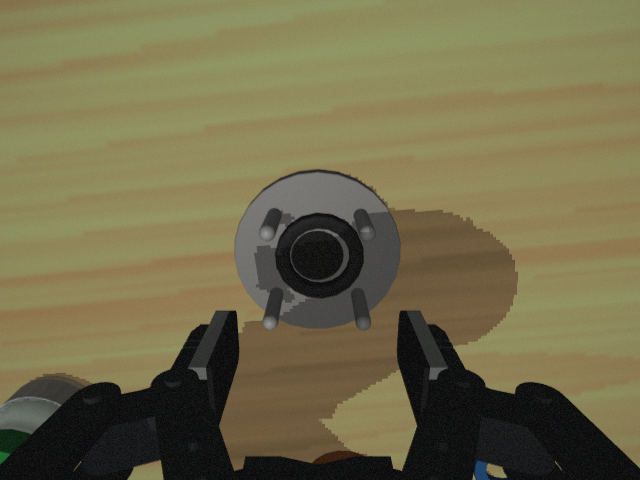

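The spacer lies flat and concentric at (318,257). Next is the glass, with the jaws turned across to clear the elbow.

```bash
python3 -m crank '{"delta_pos":[[0.0336,0.0097,-0.004],[0.0336,0.0097,-0.004],[0.0336,0.0097,-0.004],[0.0336,0.0097,-0.004],[0.0336,0.0097,-0.004],[0.0336,0.0097,0],[0.0336,0.0097,0],[0.0336,0.0097,0]],"twist":[0,0,0,0,0,0,0,0]}'
python3 -m crank '{"delta_pos":[[0.0336,0.0097,0],[0.0336,0.0097,0],[0.0336,0.0097,0],[0.0336,0.0097,0],[0.0336,0.0097,0],[0.0336,0.0097,0],[0,0,0],[0,0,0]],"twist":[0,0,0,0,0,0,0.12,0.12]}'
python3 -m crank '{"delta_pos":[[0,0,0],[0,0,0],[0,0,0],[0,0,0],[0,0,0],[0,0,0],[0,0,0],[0,0,0]],"twist":[0.12,0.12,0.12,0.12,0.12,0.12,0.12,0.12]}'
python3 -m crank '{"delta_pos":[[0,0,0],[0,0,0],[0,0,0],[0,0,0],[0,0,0]],"twist":[0.12,0.12,0.12,0,0]}'
python3 - <<'E'
from look import *
im,D,c,st=shot("wrist","w10");np.save("pics/w10.npy",D);go(458,-279,160)
E
```

```text
clock: 8.35
position: [535.5, -86.0, 183.4]
ee_rot: [-0.67, 0.742, 0.001, -0.001]
contact_force: [1.1, -0.3, -0.7]
gripper_width: 59.8
clock: 9.02
position: [456.7, -280.8, 183.0]
ee_rot: [-0.572, 0.82, 0.001, -0.001]
contact_force: [0.2, 0.1, 0.5]
gripper_width: 59.9
clock: 9.68
position: [457.8, -278.9, 183.2]
ee_rot: [-0.131, 0.991, 0.001, -0.001]
contact_force: [-0.5, -0.5, 0.2]
gripper_width: 59.6
clock: 10.1
position: [458.1, -279.0, 183.5]
ee_rot: [0.045, 0.999, 0.0, -0.001]
contact_force: [0.9, 0.5, -0.1]
gripper_width: 59.6
pos [ 458.2 -279.   183.7] heading 174.89 tilt [-0.0016  0.0005] tool delta mm [ 0.1  0.  23.7]
```

View pics/w10.png

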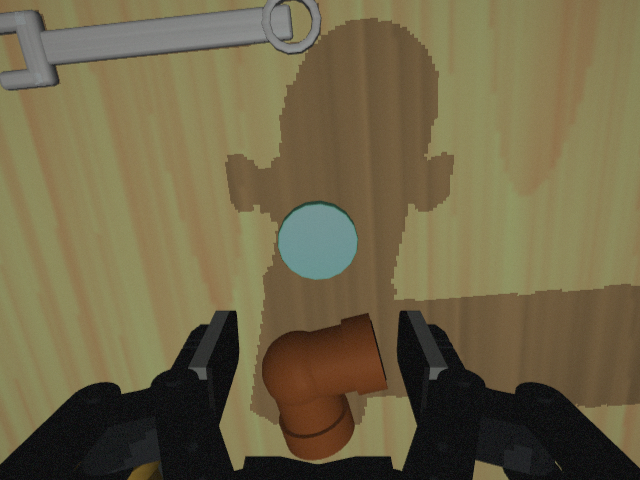

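The glass is at (318,240), with the elbow below it (nearest edge at v≈315) and the wrench at the top. The fingers will come down left and right of the glass, clear of the elbow.

```bash
python3 - <<'E'
from look import *
im=cv2.imread("pics/w10.png");D=np.load("pics/w10.npy");c=cam("wrist",arm.read_state());W=dict(c);c["T"]=imaging.camera_model("wrist")["hand_eye"]
P=f(c,D,"glass",(265,370,190,290),160,178.5); print(np.percentile(P[:,2],[5,50,95]))
q=cv2.convexHull(blob(im,"glass",318,240,50)); e=cv2.fitEllipse(q); print(e); print(plane(c,e[0],175))
P=cloud(c,D,250,400,305,465);P=P[(P[:,2]<165)&(P[:,2]>110)];print("elbow tool",P.min(0),P.max(0))
Q=cloud(W,D,265,370,190,290);print("world z",np.percentile(Q[Q[:,2]>7,2],[20,50,80]))
E
```

```text
glass 4848 [-1.2  0.5 25. ] 174.0
[172.96801232 174.03565894 175.2502909 ]
((318.3199157714844, 240.99327087402344), (78.12281799316406, 79.58208465576172), 97.9927749633789)
[ -0.73889638  -0.25803261 175.        ]
elbow tool [-36.64994451  43.99115312 134.53463116] [ 42.13916708 136.63725428 164.93801238]
world z [ 9.07383994  9.65232197 10.17920982]
```

```bash
python3 -m crank '{"delta_pos":[[-0.001,0,0.015],[0,0,0.02],[0,0,0.02],[0,0,0.02],[0,0,0.015],[0,0,0.012],[0,0,0.005],[0,0,0]],"twist":[0.019,0,0,0,0,0,0,0]}' 0.78
python3 -m crank '{"delta_pos":[[0,0,0.003],[0,0,0],[0,0,0]],"twist":[0,0,0]}'
python3 - <<'E'
from look import *
im,D,c,st=shot("wrist","w11");print(st["position"],st["contact_force"]);go(457,-278.5,73)
c["T"]=imaging.camera_model("wrist")["hand_eye"]
q=cv2.convexHull(blob(im,"glass",318,330,75)); e=cv2.fitEllipse(q); print(e,plane(c,e[0],65))
E
```

```text
clock: 10.82
position: [458.8, -279.1, 76.0]
ee_rot: [0.055, 0.998, 0.0, -0.002]
contact_force: [-0.1, -0.3, -0.4]
gripper_width: 66.6
clock: 11.07
position: [459.9, -279.4, 75.1]
ee_rot: [0.055, 0.998, -0.0, 0.001]
contact_force: [-1.2, 0.7, -0.4]
gripper_width: 66.6
[ 459.92315514 -279.3724733    75.07321912] [-1.210089    0.7301272  -0.44728136]
pos [ 459.9 -279.4   75.2] heading 173.66 tilt [ 0.0014 -0.0004] tool delta mm [3.  0.5 2.1]
((324.67626953125, 330.8945617675781), (125.32220458984375, 132.7212677001953), 91.6071548461914) [ 1.63249543 -2.27836348 65.        ]
```

View pics/w11.png

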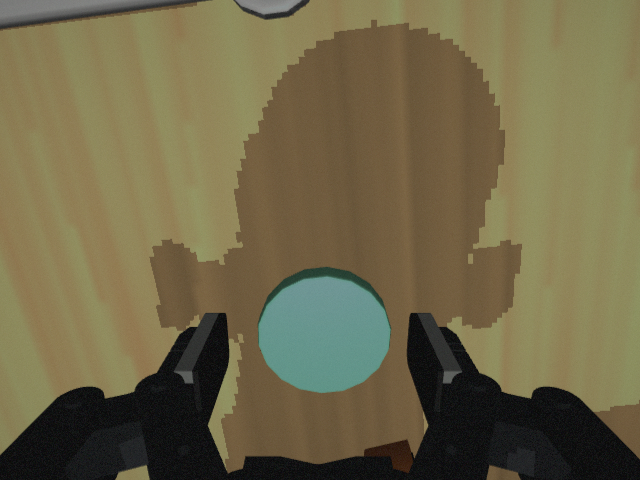

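The glass is centred between the open fingers at (325,331). Closing.

```bash
python3 -m crank '{"delta_pos":[[0.0016,-0.001,0.002],[0,0,0],[0,0,0]],"twist":[0,0,0]}'
python3 -m crank '{"delta_pos":[[0,0,0],[0,0,0],[0,0,0],[0,0,0],[0,0,0],[0,0,0]],"twist":[0,0,0,0,0,0]}' 0.4
python3 -m crank '{"delta_pos":[[0,0,-0.005],[0,0,-0.025],[0,0,-0.035],[0,0,-0.035],[0,0,-0.01],[0,0,0],[0,0,0]],"twist":[0,0,0,0,0,0,0]}'
python3 - <<'E'
from look import *
im,D,c,st=shot("wrist","w12");go(641.3,175.4,160)
c["T"]=imaging.camera_model("wrist")["hand_eye"]
P=cloud(c,D,245,392,250,400);P=P[(P[:,2]<80)&(abs(P[:,0])<22)];print(circ(P),np.percentile(P[:,2],[2,25,50,75,98]));
E
```

```text
clock: 11.37
position: [457.7, -280.1, 72.6]
ee_rot: [0.056, 0.998, -0.0, 0.0]
contact_force: [-0.3, -0.4, 0.5]
gripper_width: 66.6
clock: 11.87
position: [458.0, -280.1, 73.2]
ee_rot: [0.055, 0.998, -0.0, 0.0]
contact_force: [-1.1, 1.4, 6.3]
gripper_width: 47.0
clock: 12.45
position: [457.7, -279.9, 182.8]
ee_rot: [0.056, 0.998, 0.0, 0.001]
contact_force: [-0.7, 0.6, -0.8]
gripper_width: 46.6
pos [ 457.1 -279.8  181.6] heading 173.61 tilt [-0.0013  0.001 ] tool delta mm [-132.4  472.8   21.8]
(array([-0.7,  1.7, 25.3]), np.float64(63.8)) [62.67940567 63.45234246 63.84023956 64.27241861 70.20790605]
```

View pics/w12.png

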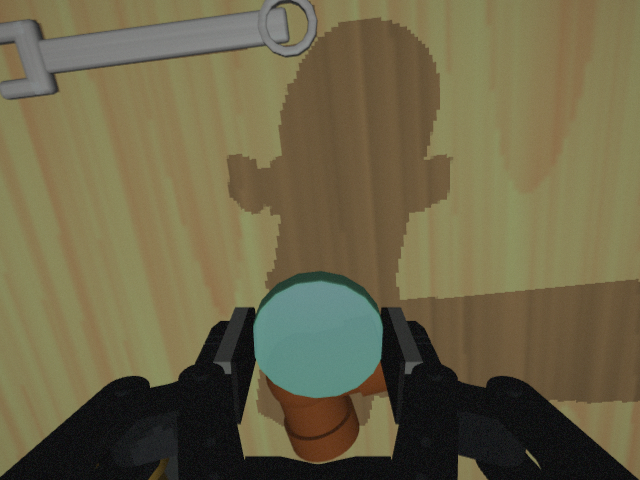

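The glass is held level at (318,335). Carrying it to the flange.

```bash
python3 -m crank '{"delta_pos":[[-0.0095,0.0338,0],[-0.0095,0.0338,0],[-0.0095,0.0338,0],[-0.0095,0.0338,0],[-0.0095,0.0338,0],[-0.0095,0.0338,0],[-0.0095,0.0338,0],[-0.0095,0.0338,0]],"twist":[0,0,0,0,0,0,0,0]}'
python3 -m crank '{"delta_pos":[[-0.0095,0.0338,0],[-0.0095,0.0338,0],[-0.0095,0.0338,0],[-0.0095,0.0338,0],[-0.0095,0.0338,0.01],[-0.0095,0.0338,0.01],[0,0,0],[0,0,0]],"twist":[0,0,0,0,0,0,0,0]}'
python3 - <<'E'
from look import *
im,D,c,st=shot("wrist","w13");np.save("pics/w13.npy",D);go(641.3,175.4,160)
c["T"]=imaging.camera_model("wrist")["hand_eye"]
P=cloud(c,D,245,392,250,400);P=P[(P[:,2]<75)&(abs(P[:,0])<22)];print("glass",circ(P))
P=cloud(c,D,200,430,130,350);F=P[(P[:,2]>142)&(P[:,2]<153)];print("flange",circ(F),len(F))
H=P[(P[:,2]>105)&(P[:,2]<116)];print(len(H));import scipy.cluster.vq as vq;print(vq.kmeans2(H,2,minit='++',seed=1)[0])
E
```

```text
clock: 13.17
position: [562.8, -18.2, 180.2]
ee_rot: [0.056, 0.998, -0.001, -0.002]
contact_force: [0.0, -0.9, -1.0]
gripper_width: 46.7
clock: 13.83
position: [641.5, 176.7, 158.4]
ee_rot: [0.054, 0.999, -0.002, -0.003]
contact_force: [0.1, 0.0, -0.6]
gripper_width: 47.3
pos [641.4 175.5 159.5] heading 173.69 tilt [-0.0048 -0.0024] tool delta mm [ 0.1 -0.1 -0.5]
glass (array([-0.9,  1.7, 25.3]), np.float64(63.9))
flange (array([-1.9, -0.3, 47.9]), np.float64(146.9)) 13335
528
[[ 22.00391737 -25.24337812 111.04077607]
 [-25.11783316 -25.29711159 110.7122477 ]]
```

View pics/w13.png

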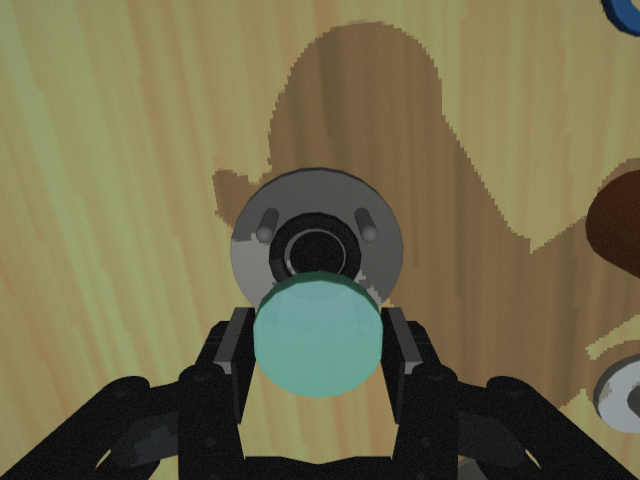

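```bash
python3 - <<'E'
from look import *
im=cv2.imread("pics/w13.png");D=np.load("pics/w13.npy");c=cam("wrist",arm.read_state());c["T"]=imaging.camera_model("wrist")["hand_eye"]
P=cloud(c,D,245,392,260,410);P=P[(P[:,2]<65.5)&(P[:,2]>60)&(abs(P[:,0])<20)];print(P.min(0),P.max(0))
h=np.percentile(P[:,1],[0.5,99.5]);print(h)
g=im[...,1].astype(int);z=((g>90)&(im[...,0].astype(int)>80)).astype(np.uint8);z[:265]=0;z[:,:245]=0;z[:,395:]=0;z[405:]=0
cs,_=cv2.findContours(z,cv2.RETR_EXTERNAL,cv2.CHAIN_APPROX_NONE);q=cv2.convexHull(max(cs,key=cv2.contourArea));W=np.array([plane(c,p[0],63.9) for p in q]);print(cv2.boundingRect(q),cv2.fitEllipse(W[:,:2].astype(np.float32)))
E
```

```text
[-19.99683959 -23.4934333   61.7673583 ] [19.99455313 26.91105837 65.48490701]
[-22.41538896  24.99897361]
(246, 280, 144, 125) ((-0.947708249092102, 17.16257095336914), (57.518707275390625, 80.9912338256836), 0.5853801369667053)
```

```bash
python3 -m crank '{"delta_pos":[[-0.0013,-0.0025,0.005],[0,0,0.014],[0,0,0.014],[0,0,0.012],[0,0,0.01],[0,0,0.006],[0,0,0.002],[0,0,0]],"twist":[0,0,0,0,0,0,0,0]}'
python3 -m crank '{"delta_pos":[[0,0,0],[0,0,0]],"twist":[0,0]}'
python3 - <<'E'
from look import *
im,D,c,st=shot("wrist","w14");print(st["position"],st["contact_force"])
E
```

```text
clock: 14.55
position: [643.4, 172.5, 99.0]
ee_rot: [0.056, 0.998, -0.0, -0.0]
contact_force: [0.1, -0.9, 0.3]
gripper_width: 47.1
clock: 14.72
position: [643.9, 173.1, 100.3]
ee_rot: [0.055, 0.998, 0.0, 0.001]
contact_force: [0.2, -0.2, -0.6]
gripper_width: 46.9
[643.92094427 173.09322556 100.26588475] [ 0.15663647 -0.22236388 -0.55176944]
```

View pics/w14.png

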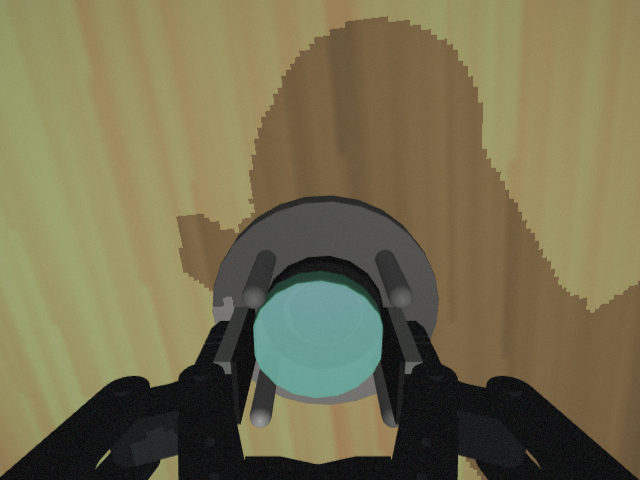

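The stud tops at (255,297) and (400,297) centre on u≈327, while the glass is at 318. That is a few mm off, so I'll measure before going lower.

```bash
python3 -m crank '{"delta_pos":[[0,0,0],[0,0,0]],"twist":[0,0]}'
python3 - <<'E'
from look import *
for i in range(3):
    im,D,c,st=shot("wrist");print(st["position"].round(1),end=" ")
    c["T"]=imaging.camera_model("wrist")["hand_eye"]
    P=cloud(c,D,230,425,250,440);H=P[(P[:,2]>44)&(P[:,2]<54)&(abs(P[:,0])>15)&(abs(P[:,0])<32)]
    for s in(-1,1):
        A=H[(H[:,0]*s>0)&(H[:,1]<-10)];print("stud",len(A),A.mean(0).round(1),end=" ")
    P=P[(P[:,2]<65.5)&(P[:,2]>60)&(abs(P[:,0])<21)];a=P[(abs(P[:,0])<4)];print("glass y",np.percentile(a[:,1],[.5,99.5]).round(1))
E
```

```text
clock: 14.93
position: [643.6, 173.0, 99.9]
ee_rot: [0.055, 0.998, 0.0, 0.0]
contact_force: [1.0, -0.2, -0.1]
gripper_width: 46.8
[643.6 173.   99.9] stud 694 [-23.8 -17.8  50.8] stud 776 [ 25.5 -17.2  50.4] glass y [-22.9  25.8]
[643.6 173.   99.8] stud 702 [-23.7 -18.   50.7] stud 780 [ 25.4 -17.4  50.5] glass y [-22.9  25.9]
[643.5 173.   99.7] stud 707 [-23.8 -17.9  50.6] stud 790 [ 25.4 -17.3  50.3] glass y [-22.8  25.6]
```

```bash
python3 -m crank '{"delta_pos":[[0.001,0.0008,0.002],[0,0,0.002],[0,0,0.001],[0,0,0],[0,0,0]],"twist":[0,0,0,0,0]}'
python3 -m crank '{"delta_pos":[[0,0,0.001],[0,0,0],[0,0,0]],"twist":[0,0,0]}'
```

```text
clock: 15.5
position: [642.5, 173.7, 94.2]
ee_rot: [0.055, 0.998, -0.0, -0.0]
contact_force: [0.7, -0.3, 0.0]
gripper_width: 46.8
clock: 15.75
position: [642.6, 173.7, 93.4]
ee_rot: [0.055, 0.998, -0.0, 0.0]
contact_force: [-0.2, 0.2, -0.4]
gripper_width: 46.8
```

```bash
python3 -m crank '{"delta_pos":[[0,0,0],[0,0,0],[0,0,0],[0,0,0],[0,0,0]],"twist":[0,0,0,0,0]}' 0.7
python3 -m crank '{"delta_pos":[[0,0,-0.01],[0,0,-0.02],[0,0,-0.03],[0,0,-0.03],[0,0,0],[0,0,0]],"twist":[0,0,0,0,0,0]}'
python3 - <<'E'
from look import *
im,D,c,st=shot("wrist","w15");go(468.6,57.5,180);W=dict(c)
c["T"]=imaging.camera_model("wrist")["hand_eye"]
P=cloud(W,D,200,430,130,350);f(c,D,"gl",(280,360,200,310),150,170);G=P[(P[:,2]>24)&(P[:,2]<36)];print(circ(G),np.percentile(G[:,2],[10,50,90]))
H=P[(P[:,2]>46)&(P[:,2]<56)];import scipy.cluster.vq as vq;print(vq.kmeans2(H,4,minit='++',seed=1)[0])
E
```

```text
clock: 16.17
position: [642.6, 173.8, 93.5]
ee_rot: [0.055, 0.998, 0.0, 0.0]
contact_force: [0.5, 0.4, -0.2]
gripper_width: 59.5
clock: 16.67
position: [643.6, 174.3, 187.0]
ee_rot: [0.055, 0.998, 0.002, 0.003]
contact_force: [-0.1, -0.3, -0.5]
gripper_width: 59.4
pos [642.7 173.9 184.9] heading 173.63 tilt [0.0019 0.0014] tool delta mm [ 160.1 -135.     4.4]
gl 6020 [-0.3 -0.3 34.8] 157.7
(array([642.4, 174.2,  36.9]), np.float64(29.4)) [28.47339939 29.44598998 30.3993826 ]
[[663.42214636 148.94744533  48.32137093]
 [621.25138078 201.49703154  48.14703052]
 [668.57686768 196.2998886   48.21533412]
 [616.1077144  154.13191046  48.23621073]]
```

View pics/w15.png

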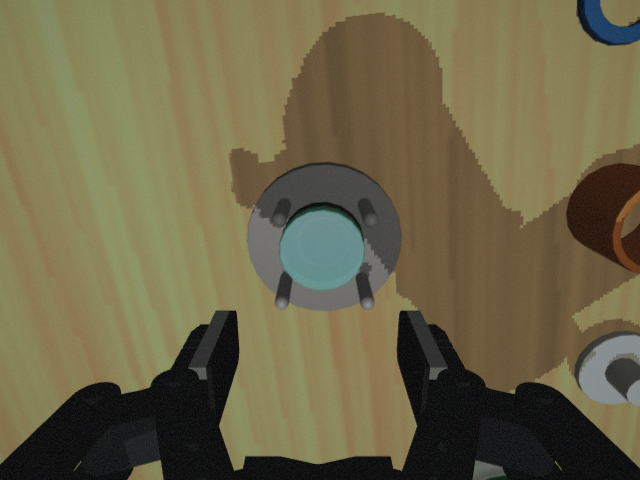

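The glass sits flat between the studs at (322,247), with its top at 29.4 mm. Next is the retainer.

```bash
python3 -m crank '{"delta_pos":[[0.0267,-0.0225,0],[0.0267,-0.0225,0],[0.0267,-0.0225,0],[0.0267,-0.0225,0],[0.0267,-0.0225,0.01],[0.0267,-0.0225,0.02],[0,0,0],[0,0,0]],"twist":[0,0,0,0,0,0,0,0]}' 0.78
python3 - <<'E'
from look import *
im,D,c,st=shot("wrist","w16");go(468.6,57.5,73);W=dict(c)
c["T"]=imaging.camera_model("wrist")["hand_eye"]
q=cv2.convexHull(blob(im,"retainer",318,260,70)); e=cv2.fitEllipse(q); print(e,plane(c,e[0],st["position"][2]-6),plane(W,e[0],6))
P=f(W,D,"ret",(255,385,190,340),5,12)
P=f(c,D,"ret",(255,385,190,340),st["position"][2]-12,st["position"][2]-5)
E
```

```text
clock: 17.38
position: [464.9, 55.3, 151.6]
ee_rot: [0.056, 0.998, -0.002, -0.003]
contact_force: [1.2, 0.5, 0.8]
gripper_width: 66.5
pos [467.6  56.7 152.8] heading 173.64 tilt [-0.0018 -0.0012] tool delta mm [-1.   1.  79.8]
((312.4486389160156, 263.33380126953125), (83.88927459716797, 87.73844909667969), 105.99789428710938) [ -3.97118416   2.97670818 145.5998508 ] [468.29668209  57.41450402   6.        ]
ret 3498 [468.1  57.4  25.1] 7.3
ret 3501 [-3.9  2.9 25. ] 144.3
```

View pics/w16.png

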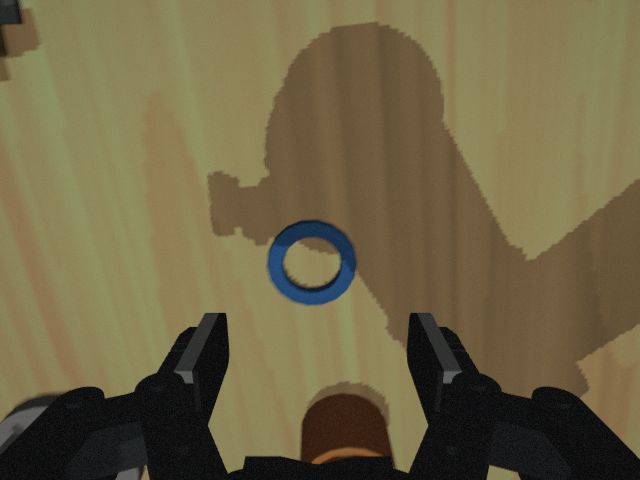

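The retainer is at (312,263), which is (468.2, 57.4) and agrees with the earlier measurement. Descending.

```bash
python3 -m crank '{"delta_pos":[[-0.0008,0.0007,0.016],[0,0,0.02],[0,0,0.02],[0,0,0.012],[0,0,0.008],[0,0,0.002],[0,0,0],[0,0,0]],"twist":[0,0,0,0,0,0,0,0]}'
python3 - <<'E'
from look import *
im,D,c,st=shot("wrist","w17");go(468.2,57.4,72.5);c["T"]=imaging.camera_model("wrist")["hand_eye"]
q=cv2.convexHull(blob(im,"retainer",318,330,80)); e=cv2.fitEllipse(q); print(e,plane(c,e[0],66))
E
```

```text
clock: 18.1
position: [470.2, 58.4, 75.9]
ee_rot: [0.055, 0.998, 0.0, 0.001]
contact_force: [0.4, 0.5, 0.2]
gripper_width: 67.0
pos [470.1  58.3  76.1] heading 173.66 tilt [0.0018 0.0007] tool delta mm [ 1.8 -1.1  3.6]
((327.18499755859375, 323.42236328125), (121.01162719726562, 130.31866455078125), 88.60626220703125) [ 2.55077653 -4.79347556 66.        ]
```

```bash
python3 -m crank '{"delta_pos":[[0.0015,-0.002,0.003],[0,0,0],[0,0,0]],"twist":[0,0,0]}'
python3 -m crank '{"delta_pos":[[0,0,0],[0,0,0],[0,0,0],[0,0,0],[0,0,0],[0,0,0]],"twist":[0,0,0,0,0,0]}' 0.4
python3 -m crank '{"delta_pos":[[0,0,-0.005],[0,0,-0.025],[0,0,-0.03],[0,0,-0.03],[0,0,0],[0,0,0]],"twist":[0,0,0,0,0,0]}'
python3 - <<'E'
from look import *
im,D,c,st=shot("wrist","w18");go(642.6,175.3,165)
c["T"]=imaging.camera_model("wrist")["hand_eye"]
P=cloud(c,D,245,392,250,400);P=P[(P[:,2]<67)&(P[:,2]>60)&(abs(P[:,0])<22)];a=P[abs(P[:,0])<4];print(np.median(P[:,2]),np.percentile(a[:,1],[.5,99.5]));
E
```

```text
clock: 18.4
position: [467.5, 56.0, 72.7]
ee_rot: [0.056, 0.998, 0.0, 0.0]
contact_force: [-0.9, -0.3, 0.6]
gripper_width: 66.6
clock: 18.9
position: [467.7, 56.1, 73.5]
ee_rot: [0.055, 0.998, 0.0, 0.0]
contact_force: [-2.7, 0.2, 9.7]
gripper_width: 46.2
clock: 19.4
position: [468.3, 56.5, 164.2]
ee_rot: [0.056, 0.998, 0.001, 0.002]
contact_force: [0.0, 0.6, -1.6]
gripper_width: 45.8
pos [467.3  56.1 162.8] heading 173.62 tilt [0.0009 0.0009] tool delta mm [-160.9  137.9   -1.9]
66.20759845873164 [-22.97694746  25.77433469]
```

View pics/w18.png

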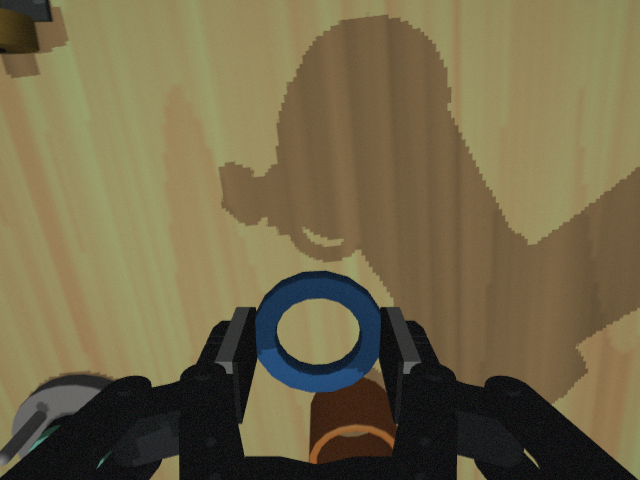

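The retainer is held level at (318,330). Carrying it to the flange.

```bash
python3 -m crank '{"delta_pos":[[-0.0268,0.0228,0],[-0.0268,0.0228,0],[-0.0268,0.0228,0],[-0.0268,0.0228,0],[-0.0268,0.0226,0],[-0.0268,0.0226,0],[0,0,0],[0,0,0]],"twist":[0,0,0,0,0,0,0,0]}'
python3 -m crank '{"delta_pos":[[0,0,0.01],[0,0,0.015],[0,0,0.015],[0,0,0.01],[0,0,0],[0,0,0],[0,0,0],[0,0,0]],"twist":[0,0,0,0,0,0,0,0]}'
python3 - <<'E'
from look import *
im,D,c,st=shot("wrist","w19");np.save("pics/w19.npy",D);go(642.7,173.9,104)
c["T"]=imaging.camera_model("wrist")["hand_eye"]
P=cloud(c,D,230,425,220,440);H=P[(P[:,2]>52)&(P[:,2]<66)&(abs(P[:,0])>15)&(abs(P[:,0])<32)]
for s in(-1,1):
        A=H[(H[:,0]*s>0)&(H[:,1]<-10)];print("stud",len(A),A.mean(0).round(1),A.min(0).round(1),end=" ")
E
```

```text
clock: 20.12
position: [642.5, 174.4, 158.9]
ee_rot: [0.055, 0.998, -0.001, -0.002]
contact_force: [0.6, -0.2, -1.2]
gripper_width: 46.2
clock: 20.78
position: [642.9, 174.0, 113.5]
ee_rot: [0.055, 0.998, 0.0, 0.001]
contact_force: [-0.0, 0.3, -0.4]
gripper_width: 46.3
pos [642.9 174.  113.6] heading 173.64 tilt [0.0018 0.0009] tool delta mm [ 0.2 -0.2  9.6]
stud 722 [-24.7 -15.3  61.5] [-30.7 -26.8  52. ] stud 725 [ 24.4 -15.4  61.4] [ 15.2 -26.1  52. ]
```

View pics/w19.png

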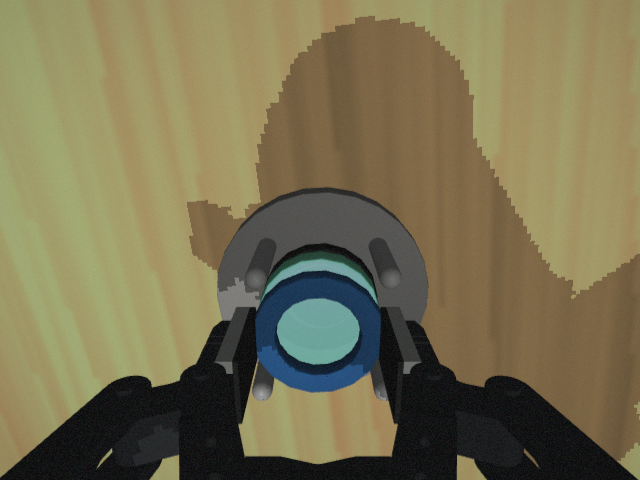

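Centred: the studs at (256,278) and (391,278) are symmetric about the ring. I'll lower it, release it and lift clear.

```bash
python3 -m crank '{"delta_pos":[[0,0,0.005],[0,0,0.003],[0,0,0.001],[0,0,0],[0,0,0]],"twist":[0,0,0,0,0]}'
python3 -m crank '{"delta_pos":[[0,0,0.0005],[0,0,0],[0,0,0]],"twist":[0,0,0]}'
```

```text
clock: 21.25
position: [642.4, 173.9, 103.7]
ee_rot: [0.055, 0.998, -0.0, -0.0]
contact_force: [-1.5, 0.2, 2.5]
gripper_width: 46.3
clock: 21.5
position: [642.4, 173.9, 103.6]
ee_rot: [0.055, 0.998, -0.0, -0.0]
contact_force: [-2.7, 0.6, 4.9]
gripper_width: 46.3
```

Light contact of 2.5–4.9 N at the expected height. Releasing.

```bash
python3 -m crank '{"delta_pos":[[0,0,0],[0,0,0],[0,0,0],[0,0,0],[0,0,0]],"twist":[0,0,0,0,0]}' 0.7
python3 -m crank '{"delta_pos":[[0,0,-0.01],[0,0,-0.02],[0,0,-0.03],[0,0,-0.03],[0,0,0],[0,0,0]],"twist":[0,0,0,0,0,0]}'
python3 - <<'E'
from look import *
im,D,c,st=shot("wrist","w20");go(461.8,176,180);P=f(c,D,"ret",(275,375,190,310),34,42)
e=cv2.fitEllipse(cv2.convexHull(blob(im,"retainer",320,245,60)));print(e,plane(c,e[0],38),np.percentile(P[:,2],[5,50,95]))
E
```

```text
clock: 21.92
position: [642.5, 173.8, 102.6]
ee_rot: [0.055, 0.998, -0.0, -0.0]
contact_force: [0.4, -1.2, 1.4]
gripper_width: 59.6
clock: 22.42
position: [643.5, 174.3, 196.4]
ee_rot: [0.055, 0.998, 0.002, 0.003]
contact_force: [0.7, 0.2, 0.3]
gripper_width: 59.8
pos [642.6 174.  194.3] heading 173.63 tilt [0.0018 0.0014] tool delta mm [179.9 -18.1  14. ]
ret 3490 [642.5 173.9  36.8] 37.3
((322.3488464355469, 248.61480712890625), (81.25921630859375, 84.31549835205078), 89.48533630371094) [642.73746433 173.85830913  38.        ] [35.36550376 37.29239007 38.6934886 ]
```

View pics/w20.png

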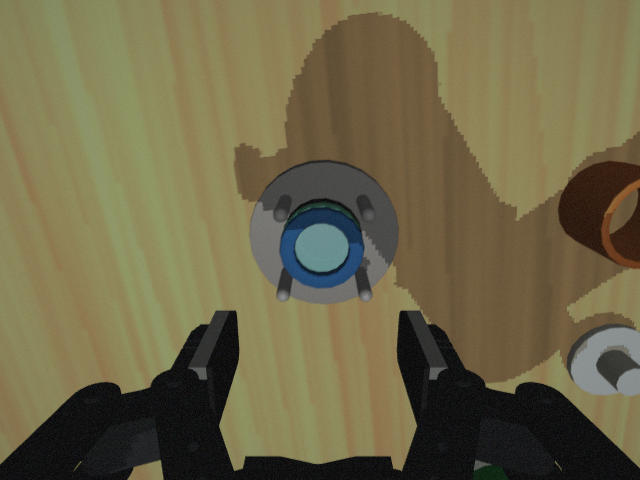

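The stack is in order: retainer at (322,248), centred within 2 mm, top at about 37.5 mm. Next is the coupling.

```bash
python3 -m crank '{"delta_pos":[[0.03,-0.003,0],[0.03,-0.003,0],[0.03,-0.003,0],[0.03,-0.003,0.005],[0.03,-0.003,0.01],[0.03,-0.003,0.01],[0,0,0.01],[0,0,0]],"twist":[0,0,0,0,0,0,0,0]}' 1
python3 -m crank '{"delta_pos":[[0,0,0],[0,0,0]],"twist":[0,0]}'
python3 - <<'E'
from look import *
im,D,c,st=shot("wrist","w21");np.save("pics/w21.npy",D);P=cloud(c,D,200,440,150,400);P=P[(P[:,2]>41)&(P[:,2]<49)];print(circ(P));go(*circ(P)[0][:2],80)
E
```

```text
clock: 23.13
position: [458.8, 174.8, 155.8]
ee_rot: [0.055, 0.998, -0.002, -0.002]
contact_force: [0.3, 1.2, -0.2]
gripper_width: 85.4
clock: 23.3
position: [462.5, 176.3, 158.1]
ee_rot: [0.055, 0.998, 0.0, 0.0]
contact_force: [1.2, -0.6, -0.3]
gripper_width: 85.2
(array([461. , 176.3,  28. ]), np.float64(44.2))
pos [462.7 176.3 158.2] heading 173.62 tilt [0.0009 0.0004] tool delta mm [ 1.7 -0.2 78.2]
```

View pics/w21.png

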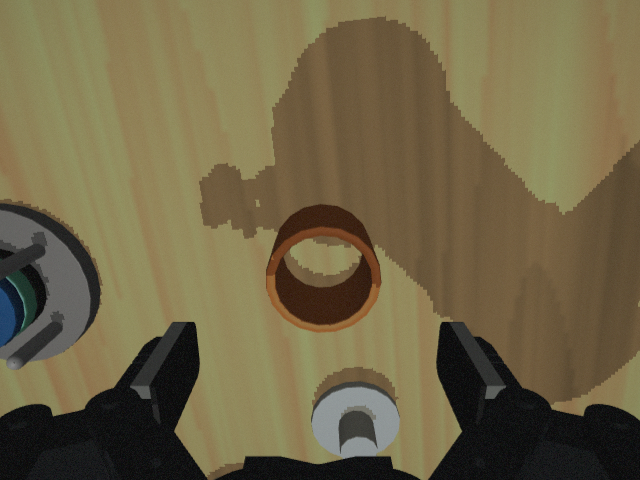

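The coupling is at (324,280), with enough clearance from the cap at (355,420). Descend and grip.

```bash
python3 -m crank '{"delta_pos":[[0.0017,0,0.016],[0,0,0.018],[0,0,0.018],[0,0,0.014],[0,0,0.008],[0,0,0.003],[0,0,0],[0,0,0]],"twist":[0,0,0,0,0,0,0,0]}'
python3 -m crank '{"delta_pos":[[0,0,0],[0,0,0],[0,0,0],[0,0,0],[0,0,0],[0,0,0],[0,0,0],[0,0,0]],"twist":[0,0,0,0,0,0,0,0]}' 0.45
python3 - <<'E'
from look import *
im,D,c,st=shot("wrist","w22");print(st["position"])
E
```

```text
clock: 24.02
position: [460.6, 176.4, 81.4]
ee_rot: [0.055, 0.998, 0.0, 0.0]
contact_force: [-0.4, -0.6, 0.5]
gripper_width: 85.0
clock: 24.68
position: [460.3, 176.4, 82.1]
ee_rot: [0.055, 0.998, 0.001, 0.001]
contact_force: [-1.4, -0.4, 5.7]
gripper_width: 55.0
[460.3200691  176.42169162  82.14474902]
```

View pics/w22.png

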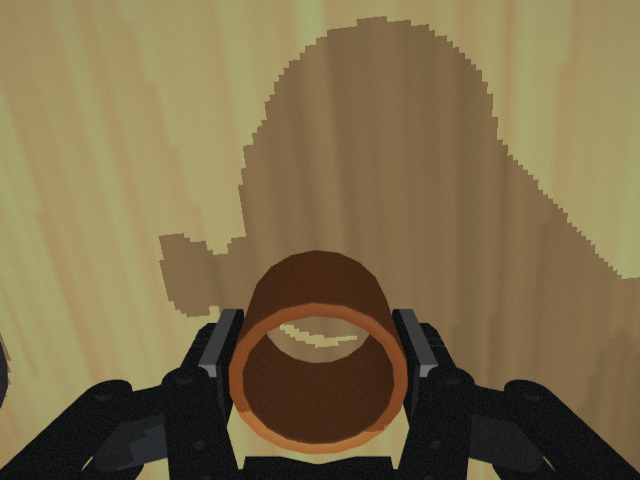

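```bash
python3 -m crank '{"delta_pos":[[0,0,-0.01],[0,0,-0.025],[0,0,-0.025],[0,0,0],[0,0,0]],"twist":[0,0,0,0,0]}'
python3 -m crank '{"delta_pos":[[-0.0303,-0.0206,0],[-0.0303,-0.0206,0],[-0.0303,-0.0206,0],[-0.0303,-0.0206,0],[-0.0303,-0.0206,0],[-0.0303,-0.0206,0],[0,0,0],[0,0,0]],"twist":[0,0,0,0,0,0,0,0]}'
python3 -m crank '{"delta_pos":[[0,0,0],[0,0,0],[0,0,0]],"twist":[0,0,0]}'
python3 - <<'E'
from look import *
im,D,c,st=shot("wrist","w23");go(627.05,33.1,82)
E
```

```text
clock: 25.15
position: [460.4, 176.6, 142.6]
ee_rot: [0.055, 0.998, 0.002, 0.002]
contact_force: [-0.3, -0.1, -1.1]
gripper_width: 55.1
clock: 25.82
position: [627.0, 31.4, 138.8]
ee_rot: [0.057, 0.998, -0.0, -0.001]
contact_force: [-0.3, 0.4, -0.4]
gripper_width: 55.1
clock: 26.07
position: [626.0, 34.0, 140.7]
ee_rot: [0.055, 0.999, -0.0, -0.0]
contact_force: [0.2, 0.1, -0.1]
gripper_width: 55.2
pos [626.2  34.  140.9] heading 173.73 tilt [-0.0005 -0.0001] tool delta mm [-1.  -0.8 58.9]
```

View pics/w23.png

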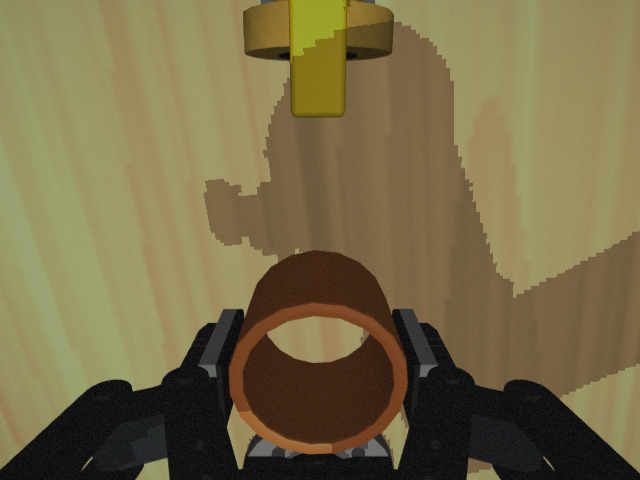

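The coupling is held, in line with the valve lever at u≈318. Lowering to the bench.

```bash
python3 -m crank '{"delta_pos":[[-0.001,-0.0008,0.014],[0,0,0.016],[0,0,0.014],[0,0,0.008],[0,0,0.004],[0,0,0.001],[0,0,0],[0,0,0]],"twist":[0,0,0,0,0,0,0,0]}'
python3 -m crank '{"delta_pos":[[0,0,0.001],[0,0,0],[0,0,0]],"twist":[0,0,0]}'
```

```text
clock: 26.78
position: [628.3, 32.5, 84.8]
ee_rot: [0.055, 0.998, 0.0, 0.001]
contact_force: [0.1, 0.0, -0.7]
gripper_width: 55.1
clock: 27.03
position: [627.9, 32.2, 83.3]
ee_rot: [0.056, 0.998, 0.0, 0.0]
contact_force: [-0.3, 0.6, -0.1]
gripper_width: 54.3
```

```bash
python3 -m crank '{"delta_pos":[[0,0,0.001],[0,0,0],[0,0,0]],"twist":[0,0,0]}'
python3 -m crank '{"delta_pos":[[0,0,0.0005],[0,0,0],[0,0,0]],"twist":[0,0,0]}'
```

```text
clock: 27.28
position: [628.1, 32.2, 82.2]
ee_rot: [0.055, 0.998, 0.0, 0.0]
contact_force: [-0.8, 0.5, 1.7]
gripper_width: 55.0
clock: 27.53
position: [628.1, 32.2, 82.2]
ee_rot: [0.055, 0.998, 0.0, 0.0]
contact_force: [-1.3, 0.4, 4.9]
gripper_width: 54.9
```

In contact at the height where it was picked up. Releasing.

```bash
python3 -m crank '{"delta_pos":[[0,0,0],[0,0,0],[0,0,0],[0,0,0],[0,0,0],[0,0,0]],"twist":[0,0,0,0,0,0]}' 1
python3 -m crank '{"delta_pos":[[0,0,-0.01],[0,0,-0.02],[0,0,-0.03],[0,0,-0.03],[0,0,-0.02],[0,0,0],[0,0,0],[0,0,0]],"twist":[0,0,0,0,0,0,0,0]}'
python3 - <<'E'
from look import *
im,D,c,st=shot("wrist","w24");P=cloud(c,D,200,440,150,400);P=P[(P[:,2]>41)&(P[:,2]<49)];print(circ(P));go(452.8,287.3,180)
E
```

```text
clock: 28.03
position: [627.7, 32.2, 81.2]
ee_rot: [0.055, 0.998, -0.0, -0.0]
contact_force: [-0.5, -0.7, 0.5]
gripper_width: 85.4
clock: 28.7
position: [627.2, 32.2, 191.3]
ee_rot: [0.056, 0.998, 0.0, -0.0]
contact_force: [-0.4, -0.6, -0.9]
gripper_width: 85.5
(array([629.2,  31.8,  28. ]), np.float64(44.2))
pos [627.1  32.1 190.5] heading 173.62 tilt [-0.0021 -0.0003] tool delta mm [201.5 234.3  10.8]
```

View pics/w24.png

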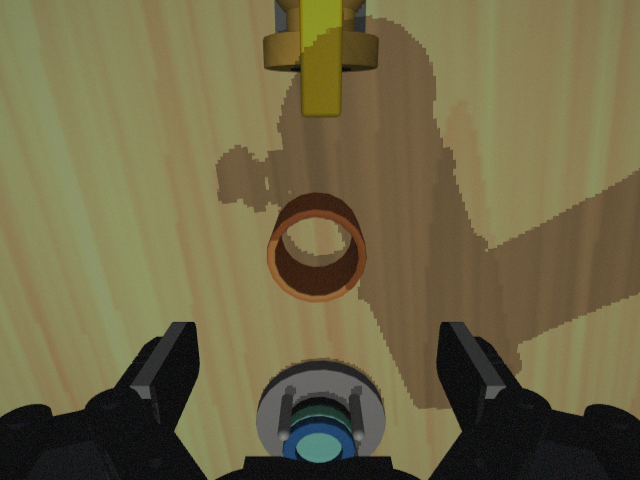

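The coupling stands upright at (317,255), centre about (628.5, 32), within 3 mm of the midpoint. Next is the cap.

```bash
python3 -m crank '{"delta_pos":[[0.0252,0.0293,0],[0.0252,0.0293,0],[0.0252,0.0293,0],[0.0252,0.0293,0],[0.0252,0.0293,0],[0.0252,0.0293,0],[0.0252,0.0293,0],[0.0252,0.0293,0]],"twist":[0,0,0,0,0,0,0,0]}' 0.6
python3 -m crank '{"delta_pos":[[0,0,0],[0,0,0],[0,0,0],[0,0,0]],"twist":[0,0,0,0]}'
python3 - <<'E'
from look import *
im,D,c,st=shot("wrist","w25");P=cloud(c,D,200,440,150,400);Q=P[(P[:,2]>34)&(P[:,2]<42)];print(circ(Q));Q=P[(P[:,2]>12)&(P[:,2]<19)];print(circ(Q));go(*circ(Q)[0][:2],92)
E
```

```text
clock: 29.42
position: [451.7, 288.4, 190.2]
ee_rot: [0.055, 0.998, -0.001, -0.001]
contact_force: [1.5, 0.6, 0.6]
gripper_width: 51.5
clock: 29.75
position: [453.7, 286.5, 190.7]
ee_rot: [0.056, 0.998, -0.001, -0.001]
contact_force: [0.1, 0.1, -0.2]
gripper_width: 51.2
(array([452.6, 287.7,  11.1]), np.float64(37.4))
(array([482.5, 305.7,  62.7]), np.float64(15.5))
pos [453.8 286.4 190.8] heading 173.53 tilt [-0.0009 -0.001 ] tool delta mm [-26.4  22.5  98.8]
```

View pics/w25.png

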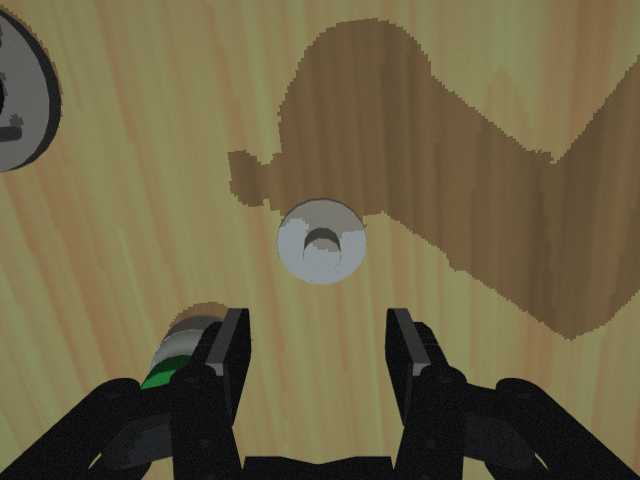

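The knob is at (322,248) and the jar at (175,350) is clear of the left finger's path. Descend to the knob, keeping the tips above the rim.

```bash
python3 -m crank '{"delta_pos":[[0.0013,0.0012,0.015],[0,0,0.02],[0,0,0.02],[0,0,0.018],[0,0,0.012],[0,0,0.006],[0,0,0.003],[0,0,0]],"twist":[0,0,0,0,0,0,0,0]}'
python3 -m crank '{"delta_pos":[[0,0,0],[0,0,0]],"twist":[0,0]}'
python3 - <<'E'
from look import *
im,D,c,st=shot("wrist","w26");go(452.6,287.7,93);c["T"]=imaging.camera_model("wrist")["hand_eye"]
P=cloud(c,D,200,440,200,420);Q=P[(P[:,2]>50)&(P[:,2]<64)&(abs(P[:,0])<20)];print(circ(Q))
E
```

```text
clock: 30.47
position: [452.7, 288.2, 97.1]
ee_rot: [0.056, 0.998, -0.0, -0.0]
contact_force: [-0.3, -0.1, -0.3]
gripper_width: 51.0
clock: 30.63
position: [452.8, 289.1, 98.3]
ee_rot: [0.056, 0.998, 0.001, 0.001]
contact_force: [0.5, 0.1, 1.1]
gripper_width: 51.1
pos [452.7 289.2  98.3] heading 173.64 tilt [0.0013 0.0014] tool delta mm [-0.1 -1.5  5.3]
(array([ 0. , -1.3, 11.5]), np.float64(60.9))
```

View pics/w26.png

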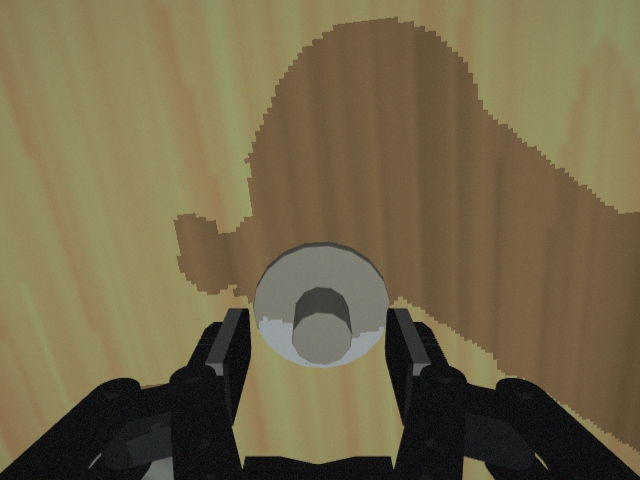

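The knob at (322,338) is centred between the fingers. Closing.

```bash
python3 -m crank '{"delta_pos":[[0,-0.0013,0.002],[0,0,0.0015],[0,0,0]],"twist":[0,0,0]}'
python3 -m crank '{"delta_pos":[[0,0,0],[0,0,0],[0,0,0],[0,0,0],[0,0,0],[0,0,0],[0,0,0],[0,0,0]],"twist":[0,0,0,0,0,0,0,0]}' 0.05
python3 - <<'E'
from look import *
im,D,c,st=shot("wrist","w27")
E
```

```text
clock: 30.93
position: [452.0, 287.4, 93.9]
ee_rot: [0.056, 0.998, -0.0, -0.0]
contact_force: [-0.3, -0.5, 0.4]
gripper_width: 51.4
clock: 31.6
position: [452.2, 287.7, 94.2]
ee_rot: [0.055, 0.998, 0.0, 0.0]
contact_force: [-0.9, -0.3, 3.7]
gripper_width: 19.7
```

View pics/w27.png

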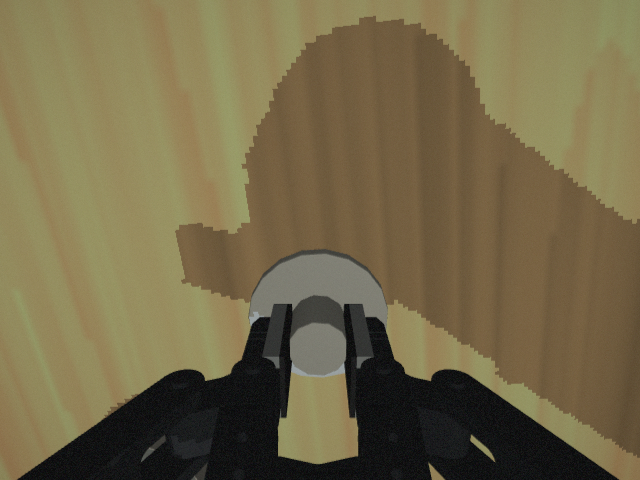

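```bash
python3 -m crank '{"delta_pos":[[0,0,-0.01],[0,0,-0.025],[0,0,-0.03],[0,0,-0.03],[0,0,0],[0,0,0]],"twist":[0,0,0,0,0,0]}'
python3 -m crank '{"delta_pos":[[-0.0255,-0.0293,0],[-0.0255,-0.0293,0],[-0.0255,-0.0293,0],[-0.0255,-0.0293,0],[-0.0255,-0.0293,0],[-0.0255,-0.0293,0],[-0.0255,-0.0293,0],[-0.0255,-0.0293,0]],"twist":[0,0,0,0,0,0,0,0]}'
python3 -m crank '{"delta_pos":[[0,0,0],[0,0,0],[0,0,0],[0,0,0]],"twist":[0,0,0,0]}'
python3 - <<'E'
from look import *
im,D,c,st=shot("wrist","w28");np.save("pics/w28.npy",D);go(628.7,31.9,130);c["T"]=imaging.camera_model("wrist")["hand_eye"]
P=cloud(c,D,200,440,150,420);z=st["position"][2]
Q=P[(P[:,2]>z-49)&(P[:,2]<z-39)];print("coup rim",circ(Q),len(Q))
Q=P[(P[:,2]>50)&(P[:,2]<64)&(abs(P[:,0])<9)&(abs(P[:,1])<20)];print("knob",circ(Q),np.median(Q[:,2]))
Q=P[(P[:,2]>72)&(P[:,2]<86)];print("rim",circ(Q))
E
```

```text
clock: 32.15
position: [452.5, 288.0, 191.0]
ee_rot: [0.056, 0.998, 0.002, 0.001]
contact_force: [-0.6, 0.3, -0.6]
gripper_width: 19.6
clock: 32.82
position: [628.8, 30.1, 187.2]
ee_rot: [0.056, 0.998, -0.0, -0.002]
contact_force: [1.1, 1.0, -0.2]
gripper_width: 19.5
clock: 33.15
position: [628.0, 32.7, 188.1]
ee_rot: [0.055, 0.998, -0.0, -0.001]
contact_force: [-0.2, 0.2, 0.2]
gripper_width: 19.9
pos [628.1  33.  188.5] heading 173.73 tilt [-0.0013 -0.0001] tool delta mm [-0.8 -1.  58.5]
coup rim (array([-1.5, -0.7, 27.7]), np.float64(143.9)) 1574
knob (array([ 2. , -0.2, 13.3]), np.float64(56.9)) 56.90505247285047
rim (array([-0.9,  0.4, 28.3]), np.float64(78.8))
```

View pics/w28.png

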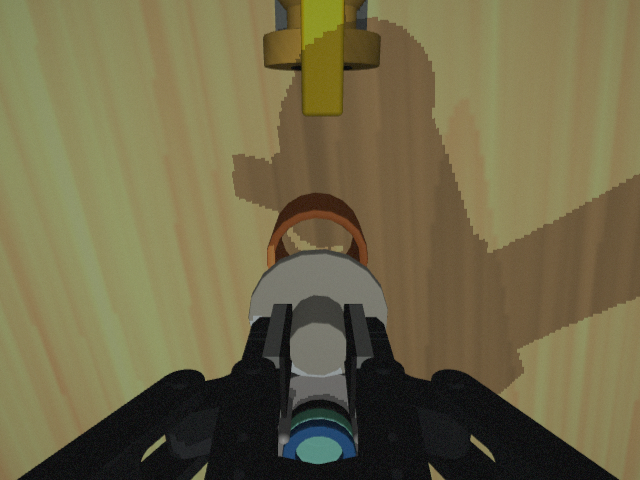

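The cap is held upright at (318,330), 1 mm off the coupling's axis. I'll correct that and lower it.

```bash
python3 -m crank '{"delta_pos":[[-0.0007,-0.001,0.01],[0,0,0.012],[0,0,0.012],[0,0,0.008],[0,0,0.004],[0,0,0],[0,0,0],[0,0,0]],"twist":[0,0,0,0,0,0,0,0]}'
python3 - <<'E'
from look import *
im,D,c,st=shot("wrist","w29");go(628.7,31.9,129)
E
```

```text
clock: 33.87
position: [629.9, 31.0, 143.4]
ee_rot: [0.055, 0.998, 0.0, 0.001]
contact_force: [0.3, -0.2, 0.2]
gripper_width: 19.5
pos [629.9  31.  143.6] heading 173.65 tilt [0.0014 0.0003] tool delta mm [ 1.3  0.7 14.6]
```

View pics/w29.png

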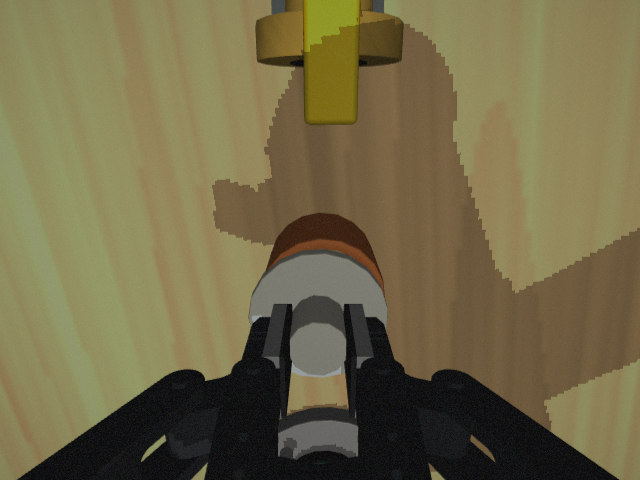

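```bash
python3 -m crank '{"delta_pos":[[0.001,0.0005,0.003],[0,0,0.004],[0,0,0.003],[0,0,0.002],[0,0,0],[0,0,0]],"twist":[0,0,0,0,0,0]}'
python3 -m crank '{"delta_pos":[[0,0,0.0015],[0,0,0],[0,0,0]],"twist":[0,0,0]}'
```

```text
clock: 34.42
position: [628.5, 31.5, 130.7]
ee_rot: [0.055, 0.998, -0.0, -0.0]
contact_force: [-0.1, 0.6, -0.6]
gripper_width: 19.4
clock: 34.67
position: [628.6, 31.5, 129.4]
ee_rot: [0.055, 0.998, -0.0, 0.0]
contact_force: [1.3, 0.9, 0.2]
gripper_width: 19.6
```

```bash
python3 -m crank '{"delta_pos":[[0,0,0.001],[0,0,0],[0,0,0]],"twist":[0,0,0]}'
python3 -m crank '{"delta_pos":[[0,0,0.0005],[0,0,0],[0,0,0]],"twist":[0,0,0]}'
```

```text
clock: 34.92
position: [628.7, 31.6, 129.2]
ee_rot: [0.055, 0.998, -0.0, 0.0]
contact_force: [-1.3, 0.3, 4.4]
gripper_width: 19.3
clock: 35.17
position: [628.7, 31.5, 129.2]
ee_rot: [0.055, 0.998, -0.0, 0.0]
contact_force: [-2.2, -0.1, 7.4]
gripper_width: 19.6
```

The cap is seated: contact at TCP z 129.2, as expected. Release, back off and check from all the views.

```bash
python3 -m crank '{"delta_pos":[[0,0,0],[0,0,0],[0,0,0],[0,0,0],[0,0,0]],"twist":[0,0,0,0,0]}' 0.6
python3 -m crank '{"delta_pos":[[0,0,-0.01],[0,0,-0.02],[0,0,-0.03],[0,0,-0.03],[0,0,-0.03],[0,0,-0.03],[0,0,-0.03],[0,0,0]],"twist":[0,0,0,0,0,0,0,0]}'
python3 -m crank '{"delta_pos":[[0,0,0],[0,0,0],[0,0,0]],"twist":[0,0,0]}'
python3 - <<'E'
from look import *
im,D,c,st=shot("wrist","w30")
P=cloud(c,D,150,480,60,460)
def near(x,y,r,lo,hi):
    Q=P[(np.hypot(P[:,0]-x,P[:,1]-y)<r)&(P[:,2]>lo)&(P[:,2]<hi)]; return circ(Q),len(Q)
print("knob",near(628.7,32,20,68,80));print("cap rim",near(628.7,32,40,47,55));print("stack top",near(642.6,175,27,34,42))
print("coupling",near(628.7,32,40,2,44))
im2,_,_,_=shot("top","t2");shot("scene","s2")
cv2.imwrite("pics/s2c.png",cv2.resize(cv2.imread("pics/s2.png")[130:400,200:500],(800,720))[:600])
E
```

```text
clock: 35.58
position: [628.5, 31.5, 127.5]
ee_rot: [0.055, 0.998, -0.0, -0.0]
contact_force: [-0.5, -0.6, -0.4]
gripper_width: 51.5
clock: 36.25
position: [630.9, 31.5, 316.7]
ee_rot: [0.055, 0.998, 0.001, 0.007]
contact_force: [0.8, 0.2, 1.5]
gripper_width: 51.3
clock: 36.5
position: [628.0, 31.5, 306.8]
ee_rot: [0.056, 0.998, -0.0, -0.001]
contact_force: [0.2, 0.1, -0.4]
gripper_width: 51.1
knob ((array([630.2,  31.5,  10.9]), np.float64(72.5)), 644)
cap rim ((array([630.3,  31.7,  27.9]), np.float64(50.5)), 2919)
stack top ((array([644.1, 175.2,  25.2]), np.float64(37.2)), 1194)
coupling ((array([633.6,  24.6,  32.2]), np.float64(24.1)), 403)
```

View pics/w30.png

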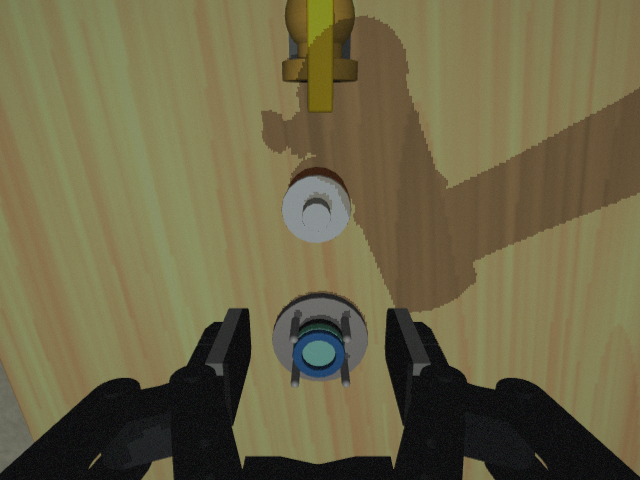

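View pics/s2.png

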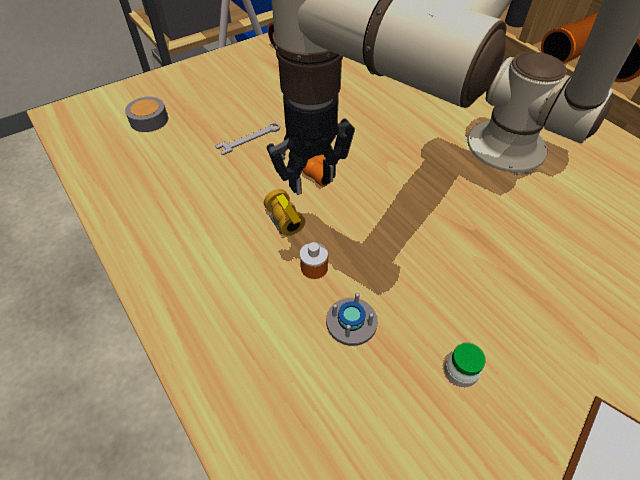

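View pics/t2.png

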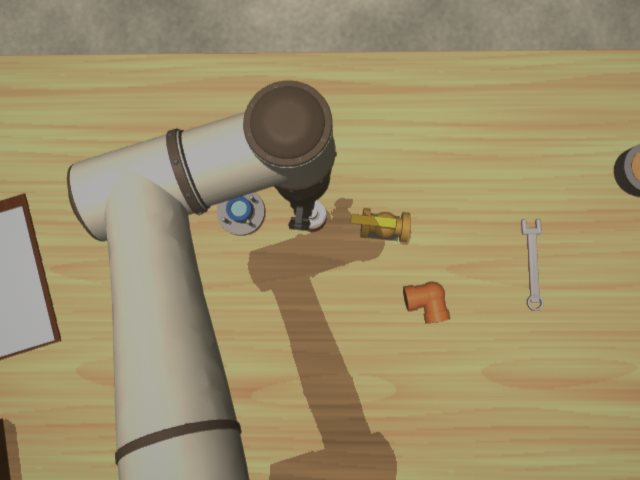

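The views show the cap seated on the coupling (wrist (316,208)) and the stack inside the studs (319,350). The elbow and wrench sit at the same top-view pixels as at the start, and the jar at the same scene-view pixel. Handing in.

```bash
python3 -c "
from bench import job_done
print(job_done())"
```

```text
the job is handed in; nothing more can be done
None
```

The drain-pipe kit is set out and handed in at about 37 s of the 115 s; job_done() gave no verdict.

**Sight-glass stack:** I built it on the flange as spacer, glass, retainer. After each release the part lay flat and within about 2 mm of the flange's centre. Tops read 29.4 mm for the glass and about 37.3 mm for the retainer, against 30 and 38 mm expected.

**Coupling and cap:** The coupling stands upright at about (628.5, 32), within 3 mm of the flange–valve midpoint and roughly 143 mm from each centre. The cap is seated on it: its rim top read 50.5 mm and its knob 72.5 mm, against 51 and 73 mm expected. It is within about 2 mm of the coupling's axis.

**Bystanders and gripper:** The elbow, jar and wrench appear unmoved by eye in the last fixed views. The gripper was open and well above everything.

**Disagreements:**
- The scene camera disagreed with the top and wrist views by about 4–5 mm, so I placed everything with the wrist camera.
- The pose readings swayed 1–3 mm just after moves; I re-measured before the close fits.
- In the last check, the low-band fit of the coupling's side came out about 8 mm off the axis. I discarded it because the cap hid most of the coupling.

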